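# Fit up a tube over a weld boss for tacking

### The arm

A 7-joint arm with a two-finger parallel gripper is mounted at the origin on a cart in front of the work surface, level with it; the furniture and walls round the work are solid. World frame = base frame: x ahead of the robot, y to its left, z up, the work surface at z = 0. Lengths are in m, angles in rad, forces in N, time in s.
With the tool pointing down it reaches from about 0.4 to 0.85 m from the base axis. Payload 10.4 kg.
Tool frame: the origin (TCP) lies midway between the tips of the shut fingers; the grasp point (between the pads) lies 19 mm behind it; z points along the fingers, y is the line along which they close (so a half turn about z gives the same grasp; the last joint's range is limited). The gripper opens to 87 mm and grips with 3 to 60 N. Pads are 19 mm wide; open, the fingers measure 117 mm over their backs; the gripper's body (75 mm by 190 mm) begins 51 mm behind the grasp point.
Start: joints at [1.098, 0.332, -0.065, 1.46, 0.022, 1.35, -0.088], TCP at [0.272, -0.563, 0.194] pointing down, gripper open.
Joint ranges: [-2.6, 2.6], [-0.5, 2.12], [-1.47, 1.34], [0.16, 2.42], [-1.27, 4.41], [0.06, 2.06], [-2.6, 2.6]. Speed limits (rad/s): [2.22, 2.22, 2.79, 2.79, 3.14, 3.14, 3.14].

### API

Orientations are given as a unit quaternion [x, y, z, w].
In Python, from bench import r gives the robot as it stands.
- The arm moves only by the tool carry_out, never from a script. Its argument "steps" is a list that holds one entry, the list of rows, each a list of 6 numbers: the shift along the tool's x, y, z in cm, then the turn, a rotation vector about the tool's x, y, z in rad. In form: [[[dx, dy, dz, wx, wy, wz], ...]]. A call has 1 to 20 rows; each row is the pose to reach, as a shift and turn from the pose commanded when the call began, along the tool's axes at that moment; what a row does not reach only later rows make up. A row lasts 1/12 s, in which the tool goes at most 41.7 mm and 7.16 degrees, less where a joint would pass 70% of its speed; a pose out of reach is approached as far as the arm can. A call with a gripper value outside its range is refused whole. "hand" is the closure, from -1 (fully open) to 1 (shut), set as the call begins (left out, the last holds). The fingers move at their own pace and stop on an object; "squeeze" is the grip in N (left out, the last holds). Time passes only in rows, so rows that repeat a pose let the fingers close. It gives the time, the measured TCP pose, the force, the opening and the grip force at its end, in the units of the state.
- r.read_state(): the state, without advancing time (a new reading comes with each control period).
- r.camera(name): name is "side" or "top" or "wrist"; returns the picture (480x640x3 uint8, red, green, blue); there is no depth.
- r.camera_params(name): a dict with "fx", "fy", "cx", "cy" (pixels), "view" (4x4, takes a point from world to camera coordinates). Camera axes: x right, y up, looking along -z (the intrinsics and any distortion apply to the point x, -y, -z); pixel columns grow to the right and rows downward; lengths in m; the calibration is good to about 2 mm. A picture is of the moment at which its call begins: read the wrist's pose just before it. camera_params takes no time and is no camera call; for the wrist camera it gives the pose at the moment of the call.
- r.close_job(): hands the job in; it is judged then, once.
The state is a dict: "time": time; "joint_positions": joint angles; "joint_vel": joint speeds; "joint_torque": joint torques, N m; "ee_pos": TCP position; "eef_rot": TCP orientation; "ft_force": force on the tool from outside, world axes, zero at the start; "torque": the same for the moment, N m; "width": finger opening in m; "grip_force": force on a finger pad.
Only numpy, scipy, OpenCV 4.12 (cv2) and the standard library are available. Lean on these libraries where they do the work, as an engineer would, in place of code of your own. Each camera call takes 0.05 s, during which the arm holds its last target. There are 200 camera calls.

### The job

First set the weld boss into the round pocket of the fixture, flange down and spigot up, seated flat on the pocket's floor, and let go of it. Then lift the tube over the fixture's spatter screens and finish holding it still in the gripper, upright and centred over the boss's spigot with a gap of about 5 mm between tube and spigot, so that it can be tacked: the tube must never touch the boss or the fixture, and the program ends while still holding it there. Leave the tape measure, the magnet and the nut where they are.

Things in the scene. Friction and masses are not known exactly. Their poses are not given: they have to be found in the camera images.
- boss: Loose steel weld boss, about 0.15 to 0.3 kg: a round flange 50 mm in diameter and 8 mm thick with a round spigot 30 mm in outer diameter and 36 mm long standing on its middle (hollow, 24 mm inside; 44 mm high in all). Origin: centre of the flange's flat face; its z axis runs along the spigot, away from the flange. At the start it lies on the rest, its z axis leaning 35 degrees toward the rest's -x.
- boss_top (a point): Centre of the open end of the boss's spigot, 44 mm along the boss's z axis from its origin.
- tube: Loose plain steel tube standing upright on the bench, 30 mm in outer diameter, 3 mm wall, 120 mm long, about 0.14 to 0.28 kg. Origin: centre of its lower end; z axis along the tube, up.
- fixture: Fixed dark steel plate 150 x 200 x 20 mm (x, y, z) with a round pocket in its middle and two plain upright sheet-metal spatter screens along its short edges. Origin: centre of the underside, on the bench; z up. The screens are 4 mm thick, 130 mm long along x, at y = +85 and -85 mm, and their top edge is 75 mm above the bench; front and back are open.
- pocket (a point): Centre of the pocket's flat floor, 12 mm above the bench. The pocket is 54 mm in diameter and 8 mm deep, so the boss's flange has 2 mm of play all round and lies flush with the plate's top (20 mm above the bench). Axes as the fixture's.
- rest: Fixed grey rest, left or right of the fixture (the tube opposite): foot 100 x 90 mm, 70 mm high at the back, with a plate sloping 35 degrees, low at its -x side, toward the robot. Origin on the bench, z up. The flange lies on the slope 42 mm above the origin, held by a lip and side rails 6 mm high; the spigot can be pinched along the rest's y axis, from straight above or along the boss's axis.
- tape_measure: Bystander: yellow and black tape measure, 34 x 84 x 64 mm, origin under its centre. To be left alone.
- magnet_square: Bystander: flat red welding magnet, 83 x 90 x 14 mm, origin under its centre. To be left alone.
- big_nut: Bystander: large loose hexagon nut, 36 x 41 x 19 mm, origin under its centre. To be left alone.
There are look-alikes about, which are no part of the job. Of the things that look like the fixture, take the one that is nearest to the robot's base at the start.

How it is judged:
By the outcome, as a careful person would: the job done as asked, in the order asked, and still so for the second after the job is handed in, while the arm keeps its last pose, push and grip.
It also fails if it takes over 59 s, if anything falls off the work surface, if the arm or the gripper's body presses on something with over 40 N, if the wrist force passes 120 N, or if a joint passes its speed limit or range.

## Working session

There is one attempt and no reset: what is moved stays moved. The work goes in short steps, Python scripts to look and compute and a tool call to move; the robot and the scene stay as the last step left them, time stands still between calls to the robot, and variables do not carry over. Pictures are saved under pics/ and viewed, at most 10 in all, crops included, and the job is handed in when it is done.

Besides the shell and the picture viewer there is one more tool, called after "Emit:" by a JSON object that holds its "fn" and its "kwargs". carry_out: Moves the arm, as the interface text tells. Its arguments: {"type":"object","properties":{"steps":{"type":"array","items":{"type":"array","items":{"type":"array","items":{"type":"number"}}}},"hand":{"type":"number"},"squeeze":{"type":"number"}},"required":["steps"]}

```bash
ls; mkdir -p pics
python3 - <<'E'
from bench import r
import cv2,numpy as np
s=r.read_state();print(s)
for n in ("side","top"):
    p=r.camera_params(n);print(n,{k:np.round(v,4).tolist() if hasattr(v,'__len__') and not isinstance(v,str) else v for k,v in p.items()})
    cv2.imwrite(f"pics/{n}0.png",r.camera(n)[:,:,::-1])
print(r.camera_params("wrist"))
E
```

```text
pics
{'time': 0.0, 'joint_positions': array([ 1.09839983,  0.33288016, -0.06468838,  1.46096967,  0.02160576,
        1.34990868, -0.08846978]), 'joint_vel': array([ 0.00016111, -0.00041985,  0.00094135,  0.00012548,  0.00085712,
        0.00045504,  0.00087322]), 'joint_torque': array([ 9.83225182e-04, -6.23259401e+01,  2.49694765e-02, -3.89905894e+01,
       -6.15374465e-02,  3.96257162e-02,  1.20855843e-04]), 'ee_pos': array([ 0.27152808, -0.56244037,  0.19283524]), 'eef_rot': array([ 9.74811847e-01,  2.23027626e-01, -2.02193357e-04, -7.06751337e-04]), 'ft_force': array([ 0.11492278, -0.33518276,  0.31512548]), 'torque': array([-0.01509715, -0.02483373,  0.02219913]), 'grip_force': 0.0, 'width': 0.08670948293113612}
side {'fx': 609.7264160476553, 'fy': 609.7264160476553, 'cx': 320.8522101707982, 'cy': 233.01557607685152, 'view': [[-0.8288, -0.5595, 0.0003, 0.4283], [0.2352, -0.348, 0.9075, -0.2451], [-0.5077, 0.7522, 0.42, -1.3865], [0.0, 0.0, 0.0, 1.0]]}
top {'fx': 609.640753793143, 'fy': 609.640753793143, 'cx': 317.2956979021456, 'cy': 232.11164795141858, 'view': [[-0.0258, -0.9996, -0.0125, -0.0753], [0.9952, -0.0268, 0.0941, -0.5856], [-0.0944, -0.01, 0.9955, -1.5286], [0.0, 0.0, 0.0, 1.0]]}
{'fx': 400.80901495443965, 'fy': 400.80901495443965, 'cx': 323.37876553228796, 'cy': 238.72668546866274, 'view': array([[ 0.43455499, -0.90064438, -0.00128831, -0.6235215 ],
       [ 0.86211291,  0.41637688, -0.28877608,  0.03417949],
       [ 0.26062098,  0.12437841,  0.9573958 , -0.39075114],
       [ 0.        ,  0.        ,  0.        ,  1.        ]])}
```

View pics/top0.png

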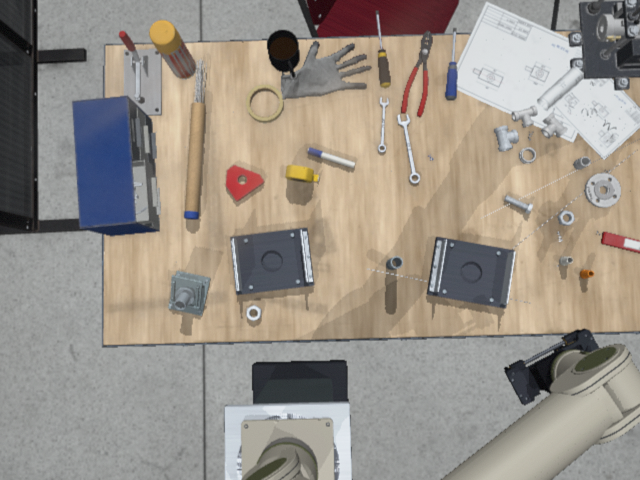

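View pics/side0.png

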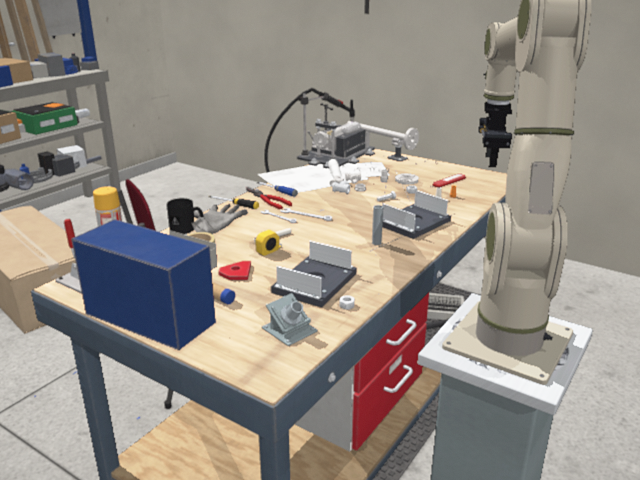

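The top view shows the nearer fixture with its pocket at about (272,260), and the far one at (472,270) is the look-alike. The rest and boss are at (188,293), the tube top at (396,262), and the nut at (254,313). The side view shows the fixture at (315,278), the boss at (292,308) and the tube at (378,207–243).

```bash
cat > h.py <<'E'
import numpy as np, cv2
from bench import r
from scipy.spatial.transform import Rotation as R
def ray(p,uv):
    V=np.array(p["view"]);d=np.array([(uv[0]-p["cx"])/p["fx"],-(uv[1]-p["cy"])/p["fy"],-1.])
    return -V[:3,:3].T@V[:3,3], V[:3,:3].T@(d/np.linalg.norm(d))
def onplane(p,uv,z):
    o,d=ray(p,uv);return o+d*(z-o[2])/d[2]
def tri(obs):
    A=np.zeros((3,3));b=np.zeros(3)
    for p,uv in obs:
        o,d=ray(p,uv);M=np.eye(3)-np.outer(d,d);A+=M;b+=M@o
    X=np.linalg.solve(A,b)
    return X,[round(float(np.linalg.norm(np.cross(X-ray(p,uv)[0],ray(p,uv)[1])))*1e3,1) for p,uv in obs]
def proj(p,X):
    V=np.array(p["view"]);c=V[:3,:3]@np.asarray(X)+V[:3,3]
    return np.array([p["cx"]-p["fx"]*c[0]/c[2],p["cy"]+p["fy"]*c[1]/c[2]])
def rel(target,Rt,s=None):
    "shift(cm)/turn from current measured pose to TCP target, Rt 3x3"
    s=s or r.read_state();R0=R.from_quat(s["eef_rot"])
    return np.round(np.r_[100*R0.inv().apply(np.asarray(target)-s["ee_pos"]),(R0.inv()*R.from_matrix(Rt)).as_rotvec()],3)
E
python3 - <<'E'
from h import *
T,S=r.camera_params("top"),r.camera_params("side")
img=cv2.imread("pics/top0.png");g=cv2.cvtColor(img,cv2.COLOR_BGR2HSV)
m=cv2.inRange(g,(0,0,0),(179,110,95));m[:,:225]=0;m[:,320:]=0;m[:225]=0;m[300:]=0
m=cv2.morphologyEx(m,cv2.MORPH_OPEN,np.ones((5,5)))
c=max(cv2.findContours(m,0,1)[0],key=cv2.contourArea);rc=cv2.minAreaRect(c);print(rc)
for q in cv2.boxPoints(rc): print(q,onplane(T,q,.02).round(4))
print("centre",onplane(T,rc[0],.02),"pocket",onplane(T,(272,260),.016))
print("tube top",tri([(T,(396.5,262)),(S,(378,207))]), "base",onplane(S,(378,243),0))
print("boss",tri([(T,(181,296)),(S,(295,302))]))
a=img[235:325,155:325];b=img[235:290,370:420]
cv2.imwrite("pics/c1.png",cv2.resize(a,None,fx=4.7,fy=4.7,interpolation=3))
E
```

```text
((270.50872802734375, 261.23895263671875), (58.18258285522461, 64.17955780029297), 83.1572265625)
[235.18143 236.17822] [0.5793 0.1203 0.02  ]
[298.90384 228.53156] [ 0.5946 -0.0437  0.02  ]
[305.83603 286.29968] [ 0.4465 -0.058   0.02  ]
[242.11362 293.94635] [0.4313 0.1045 0.02  ]
centre [0.51260988 0.03074203 0.02      ] pocket [0.51587753 0.02721286 0.016     ]
tube top (array([ 0.49930715, -0.27807845,  0.11855385]), [1.4, 1.4]) base [ 0.49723354 -0.2810275   0.        ]
boss (array([0.42732724, 0.24405665, 0.08053781]), [3.7, 3.7])
```

View pics/c1.png

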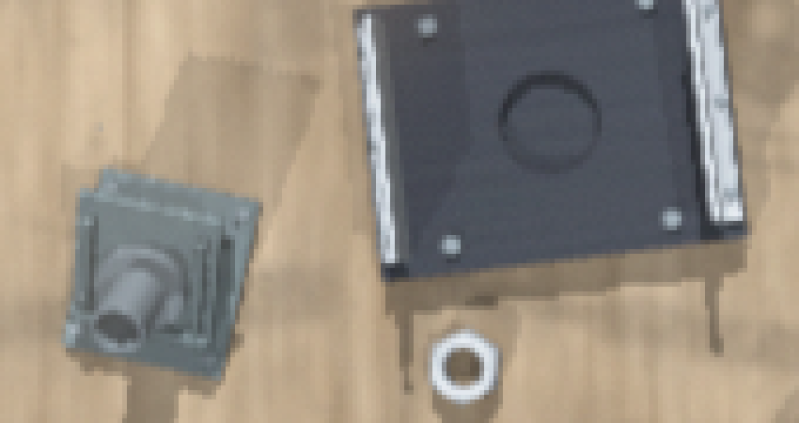

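```bash
cat >> h.py <<'E'
def yawpose(a): # tool down, tool x at world azimuth a (deg)
    c,s=np.cos(np.radians(a)),np.sin(np.radians(a));return np.array([[c,s,0],[s,-c,0],[0,0,-1.]])
E
python3 - <<'E'
from h import *
p=r.camera_params("wrist");s=r.read_state();V=np.array(p["view"]);R0=R.from_quat(s["eef_rot"])
print("cam in tool",R0.inv().apply(-V[:3,:3].T@V[:3,3]-s["ee_pos"]),"axes\n",(R0.inv().as_matrix()@V[:3,:3].T).round(3))
print("to tube view (x az 90):",rel([.47,-.22,.30],yawpose(90)))
E
```

```text
cam in tool [ 0.07997042 -0.00083442 -0.19022306] axes
 [[-0.     0.957  0.289]
 [ 1.     0.     0.   ]
 [ 0.     0.289 -0.957]]
to tube view (x az 90): [ 3.2761e+01 -2.2231e+01 -1.0680e+01 -1.0000e-03 -1.0000e-03 -1.1210e+00]
```

Emit:
{"fn": "carry_out", "kwargs": {"steps": [[[32.8,-22.2,-10.7,0,0,-1.12],[32.8,-22.2,-10.7,0,0,-1.12],[32.8,-22.2,-10.7,0,0,-1.12],[32.8,-22.2,-10.7,0,0,-1.12],[32.8,-22.2,-10.7,0,0,-1.12],[32.8,-22.2,-10.7,0,0,-1.12],[32.8,-22.2,-10.7,0,0,-1.12],[32.8,-22.2,-10.7,0,0,-1.12],[32.8,-22.2,-10.7,0,0,-1.12],[32.8,-22.2,-10.7,0,0,-1.12],[32.8,-22.2,-10.7,0,0,-1.12],[32.8,-22.2,-10.7,0,0,-1.12],[32.8,-22.2,-10.7,0,0,-1.12],[32.8,-22.2,-10.7,0,0,-1.12]]], "hand": -1}}

```text
time: 1.27
ee_pos: [0.4697, -0.2217, 0.3]
eef_rot: [0.708, 0.706, -0.0, -0.0]
ft_force: [-0.6, -0.2, -0.5]
width: 0.0868
grip_force: 0.0
```

Run:
```python
from h import *
import pickle
s=r.read_state();p=r.camera_params("wrist");im=r.camera("wrist")[:,:,::-1];cv2.imwrite("pics/w1.png",im);pickle.dump(p,open("w1.pkl","wb"))
print(s["time"],s["ee_pos"],s["eef_rot"],s["joint_positions"].round(2))
print("proj tube base/top, pocket",proj(p,[.497,-.28,0]),proj(p,[.499,-.278,.12]),proj(p,[.514,.029,.012]))
# next view: between fixture and rest
print(rel([.47,.10,.30],yawpose(120)))
```

```text
1.2667 [ 0.46971505 -0.22168499  0.30000927] [ 7.08363016e-01  7.05848088e-01 -3.61941917e-04 -4.27068375e-04] [ 0.76  0.09 -0.44  1.54  0.04  1.52  0.32]
proj tube base/top, pocket [345.1082179  231.74867886] [353.45232236 263.03835721] [366.00984657 -56.79728261]
[ 3.2168e+01 -9.1000e-02  1.2000e-02 -1.0000e-03 -0.0000e+00 -5.2700e-01]
```

View pics/w1.png

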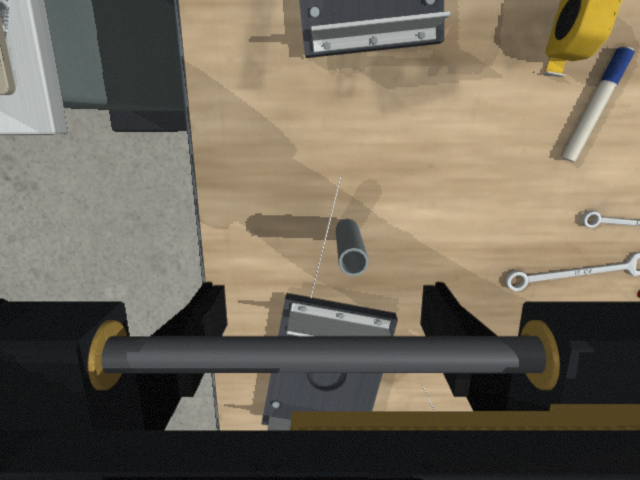

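The tube's top ring is at (353,261), matching the triangulated point to within 2 px, so the tube stands at (0.499, -0.278). Next I view the fixture and the boss.

Emit:
{"fn": "carry_out", "kwargs": {"steps": [[[27,0,0,0,0,0],[27,0,0,0,0,0],[27,0,0,0,0,0],[27,0,0,0,0,0],[27,0,0,0,0,0],[27,0,0,0,0,0],[27,0,0,0,0,0],[27,0,0,0,0,0],[27,0,0,0,0,0],[27,0,0,0,0,0],[27,0,0,0,0,0]]]}}

```text
time: 2.23
ee_pos: [0.471, 0.0478, 0.3004]
eef_rot: [0.709, 0.706, -0.0, -0.0]
ft_force: [-0.4, -0.0, -0.5]
width: 0.087
grip_force: 0.0
```

Run:
```python
from h import *
import pickle
s=r.read_state();p=r.camera_params("wrist");im=r.camera("wrist")[:,:,::-1];cv2.imwrite("pics/w2.png",im);pickle.dump(p,open("w2.pkl","wb"))
print(s["time"],s["ee_pos"],s["joint_positions"].round(2))
print("proj",proj(p,[.427,.244,.08]),proj(p,[.514,.029,.012]))
print(rel([.43,.14,.30],yawpose(150)))
```

```text
2.2333 [0.47100712 0.04776659 0.30039708] [ 0.51 -0.01 -0.69  1.63 -0.01  1.52 -0.19]
proj [273.31315163 -16.84598896] [358.79218162 202.86454299]
[ 9.188 -4.134  0.042 -0.    -0.    -1.051]
```

View pics/w2.png

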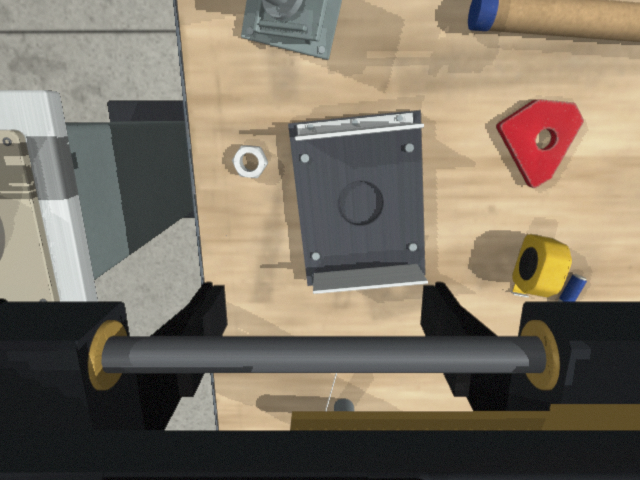

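Pocket at (360,203), 1 px from its estimate; the nut is at (249,161). I'll go to the boss with the grasp yaw.

Emit:
{"fn": "carry_out", "kwargs": {"steps": [[[13,-4,0,0,0,-1.36],[13,-4,0,0,0,-1.36],[13,-4,0,0,0,-1.36],[13,-4,0,0,0,-1.36],[13,-4,0,0,0,-1.36],[13,-4,0,0,0,-1.36],[13,-4,0,0,0,-1.36],[13,-4,0,0,0,-1.36],[13,-4,0,0,0,-1.36],[13,-4,0,0,0,-1.36],[13,-4,0,0,0,-1.36],[13,-4,0,0,0,-1.36],[13,-4,0,0,0,-1.36],[13,-4,0,0,0,-1.36]]]}}

```text
time: 3.45
ee_pos: [0.4312, 0.1793, 0.3006]
eef_rot: [0.108, 0.994, -0.0, 0.0]
ft_force: [-0.6, -0.2, 0.2]
width: 0.0869
grip_force: 0.0
```

Run:
```python
from h import *
import pickle
s=r.read_state();p=r.camera_params("wrist");im=r.camera("wrist")[:,:,::-1];cv2.imwrite("pics/w3.png",im);pickle.dump(p,open("w3.pkl","wb"))
print(s["time"],s["ee_pos"],s["joint_positions"].round(2))
uv=proj(p,[.427,.244,.07]).astype(int);print("proj",uv)
x,y=max(uv[0]-100,0),max(uv[1]-75,0);print("crop origin",x,y)
cv2.imwrite("pics/w3c.png",cv2.resize(im[y:y+150,x:x+200],None,fx=4,fy=4,interpolation=2))
```

```text
3.45 [0.43119466 0.17925826 0.30059313] [ 0.36 -0.02 -0.82  1.64 -0.02  1.52  0.89]
proj [381 178]
crop origin 281 103
```

View pics/w3c.png

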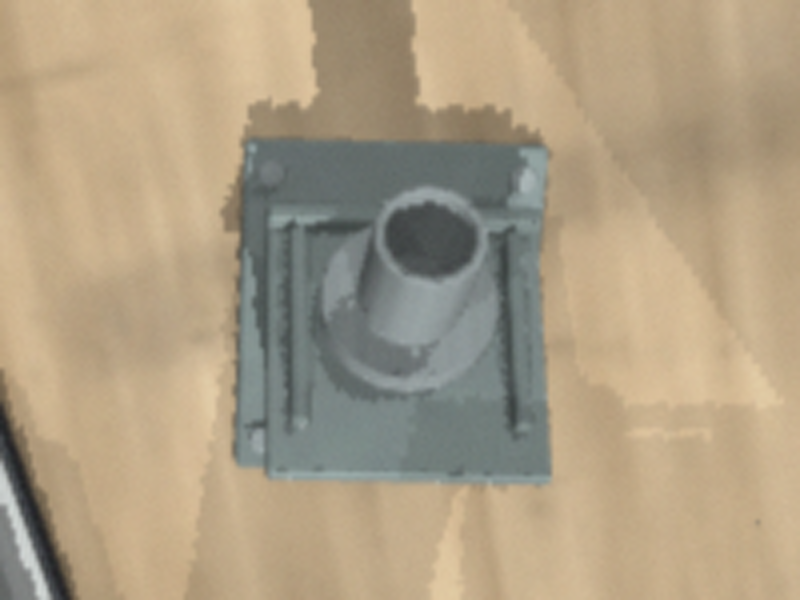

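Crop: spigot opening at (433,232), i.e. image (389,161); the flange ellipse is around (410,310), and the rest's front edge runs (248,140)–(548,147).

```bash
cat >> h.py <<'E'
def boss_pose(yaw): # tool along boss axis, tool x toward rest -x
    y=np.radians(yaw);Rz=R.from_euler('z',y)
    a=Rz.apply([-np.sin(np.radians(35)),0,np.cos(np.radians(35))]); z=-a; yy=Rz.apply([0,1,0]); x=np.cross(yy,z)
    return np.c_[x,yy,z],a
E
python3 - <<'E'
from h import *
import pickle
T,S=r.camera_params("top"),r.camera_params("side");p3=pickle.load(open("w3.pkl","rb"));p2=pickle.load(open("w2.pkl","rb"))
f=lambda u,v:(281+u/4,103+v/4)
top=f(433,232)
X,e=tri([(p3,top),(T,(180.1,304.8))]);print("top tri w3+top",X,e)
X2,e=tri([(p3,top),(S,(295,298))]);print("w3+side",X2,e)
P=onplane(p3,top,.078);print("z=78mm",P)
a,b=onplane(p3,f(248,140),.008),onplane(p3,f(548,147),.008);d=a-b if a[1]>b[1] else b-a
print("front edge",a,b,"yaw",np.degrees(np.arctan2(-d[0],d[1])),np.linalg.norm(d))
# back edge of slope: low->? rails
for yaw in(-14,-12,-10):
    Rt,ax=boss_pose(yaw);o=P-.044*ax
    print(yaw,"o",o,[((proj(p3,o+k*ax)-[281,103])*4).round(0).tolist() for k in(.008,.044)])
    R_=[((proj(p3,o+.008*ax+Rt@[.025*np.cos(t),.025*np.sin(t),0])-[281,103])*4).round(0).tolist() for t in np.arange(4)*np.pi/2];print(R_)
print("pocket rays: w2",onplane(p2,(360,203),.016),"top",tri([(p2,(360,203)),(T,(272,260.5))]))
g=[onplane(p2,q,.02) for q in((305,158),(316,256),(413,247),(409,148))];print("screws mean",np.mean(g,0));
for i,j in((0,1),(3,2)): d=g[i]-g[j];print("yaw",np.degrees(np.arctan2(-d[0],d[1])))
E
```

```text
top tri w3+top [0.40984978 0.25366068 0.06571361] [2.0, 2.0]
w3+side [0.41029092 0.25305278 0.09975251] [4.5, 4.5]
z=78mm [0.40929417 0.25365893 0.078     ]
front edge [0.38094846 0.21486657 0.008     ] [0.40179902 0.30025271 0.008     ] yaw -13.72258458783955 0.08789504090604319
-14 o [0.43378188 0.24755345 0.04195731] [[410.0, 297.0], [433.0, 232.0]]
[[408.0, 216.0], [501.0, 299.0], [413.0, 380.0], [320.0, 294.0]]
-12 o [0.43398004 0.24841178 0.04195731] [[413.0, 297.0], [433.0, 232.0]]
[[408.0, 216.0], [504.0, 296.0], [418.0, 380.0], [322.0, 297.0]]
-10 o [0.43414812 0.2492765  0.04195731] [[416.0, 297.0], [433.0, 232.0]]
[[408.0, 216.0], [507.0, 293.0], [423.0, 380.0], [325.0, 301.0]]
pocket rays: w2 [0.51510165 0.02965783 0.016     ] top (array([0.51540702, 0.02797103, 0.00815087]), [0.4, 0.4])
screws mean [0.51561199 0.02921285 0.02      ]
yaw 5.497425112075051
yaw 5.634535145839322
```

Run:
```python
from h import *
Rt,a=boss_pose(-13.7);o=np.array([.4338,.2477,.042])
print(o+a*.124,rel(o+a*.124,Rt),o+a*.084)
```

```text
[0.36470005 0.26454475 0.14357485] [ 8.3170e+00  6.9010e+00  1.5704e+01  7.0000e-03 -6.1100e-01  2.3000e-02] [0.38699035 0.25911096 0.11080877]
```

Emit:
{"fn": "carry_out", "kwargs": {"steps": [[[8.3,6.9,5,0.007,-0.611,0.023],[8.3,6.9,5,0.007,-0.611,0.023],[8.3,6.9,8,0.007,-0.611,0.023],[8.3,6.9,12,0.007,-0.611,0.023],[8.3,6.9,15.7,0.007,-0.611,0.023],[8.3,6.9,15.7,0.007,-0.611,0.023],[8.3,6.9,15.7,0.007,-0.611,0.023],[8.3,6.9,15.7,0.007,-0.611,0.023],[8.3,6.9,15.7,0.007,-0.611,0.023],[8.3,6.9,15.7,0.007,-0.611,0.023]]]}}

```text
time: 4.33
ee_pos: [0.3655, 0.2653, 0.1453]
eef_rot: [0.114, 0.947, -0.034, 0.299]
ft_force: [0.4, 0.7, 1.2]
width: 0.0869
grip_force: 0.0
```

Run:
```python
from h import *
import pickle
s=r.read_state();p=r.camera_params("wrist");im=r.camera("wrist")[:,:,::-1];cv2.imwrite("pics/w4.png",im);pickle.dump(p,open("w4.pkl","wb"))
Rt,a=boss_pose(-13.7);o=np.array([.4338,.2477,.042])
print(s["time"],s["ee_pos"],s["joint_positions"].round(2),"residual",rel(o+a*.124,Rt))
print("proj top,org",proj(p,o+.044*a),proj(p,o+.008*a))
```

```text
4.3333 [0.3655225  0.26526    0.14533969] [ 0.32 -0.48 -1.28  2.21  0.15  0.85  0.26] residual [ 0.129 -0.077  0.094  0.004 -0.    -0.   ]
proj top,org [320.50109436 234.10480794] [320.63183344 221.43976398]
```

View pics/w4.png

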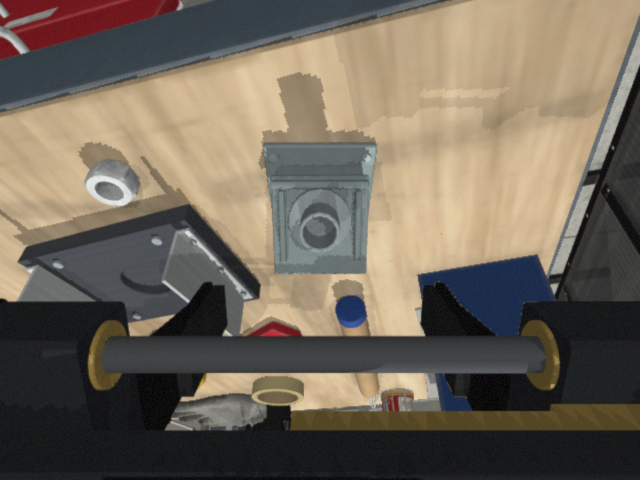

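The opening is at about (320,231) with prediction (320.5,234). I'll refine it by blob centroid and triangulate with w3.

Run:
```python
from h import *
import pickle
p3,p4=[pickle.load(open(f"w{i}.pkl","rb")) for i in(3,4)]
def hole(f,c,rad):
    g=cv2.cvtColor(cv2.imread(f),cv2.COLOR_BGR2GRAY);x,y=c;w=g[y-rad:y+rad,x-rad:x+rad]
    t,m=cv2.threshold(cv2.GaussianBlur(w,(3,3),0),0,255,cv2.THRESH_BINARY_INV+cv2.THRESH_OTSU)
    n,l,st,ce=cv2.connectedComponentsWithStats(m);k=l[rad,rad]
    c=max(cv2.findContours((l==k).astype(np.uint8),0,1)[0],key=cv2.contourArea)
    el=cv2.fitEllipse(c);print(f,t,k,st[k],el[1]);return np.array(el[0])+[x-rad,y-rad]
a=hole("pics/w3.png",(389,161),17);b=hole("pics/w4.png",(320,232),19);print(a,b)
X,e=tri([(p3,a),(p4,b)]);print(X,e)
Rt,ax=boss_pose(-13.7);o=X-.044*ax;print("o",o);print(rel(o+ax*.014,Rt))
```

```text
pics/w3.png 114.0 2 [  5   9  24  20 351] (17.604345321655273, 23.37737274169922)
pics/w4.png 106.0 0 [  0   0  38  38 736] (41.09515380859375, 41.48728942871094)
[388.21367836 162.56772232] [319.4851799  233.23108673]
[0.41090141 0.25259549 0.07578753] [0.1, 0.1]
o [0.43542075 0.24661831 0.03974484]
[ 1.0200e-01 -1.8400e-01  1.1384e+01  4.0000e-03 -0.0000e+00 -0.0000e+00]
```

Emit:
{"fn": "carry_out", "kwargs": {"steps": [[[0.1,-0.13,3,0.004,0,0],[0.1,-0.13,5,0.004,0,0],[0.1,-0.13,7,0.004,0,0],[0.1,-0.13,8.5,0.004,0,0],[0.1,-0.13,10,0.004,0,0],[0.1,-0.13,11.1,0.004,0,0],[0.1,-0.13,11.1,0.004,0,0],[0.1,-0.13,11.1,0.004,0,0],[0.1,-0.13,11.1,0.004,0,0],[0.1,-0.13,11.1,0.004,0,0]]]}}

```text
time: 5.22
ee_pos: [0.4252, 0.2488, 0.0494]
eef_rot: [0.114, 0.948, -0.037, 0.296]
ft_force: [-0.8, -0.4, -0.8]
width: 0.087
grip_force: 0.0
```

Run:
```python
from h import *
s=r.read_state();Rt,ax=boss_pose(-13.7)
o=np.array([.4346,.2472,.041])
print(s["time"],s["ee_pos"],s["joint_positions"].round(2),"tip in boss frame",Rt.T@(s["ee_pos"]-o),s["ft_force"],rel(o+ax*.014,Rt))
```

```text
5.2167 [0.42515096 0.24878579 0.04937339] [ 0.22  0.26 -1.34  2.26  1.08  1.   -0.46] tip in boss frame [ 0.00302486 -0.00069722 -0.01234005] [-0.80560371 -0.39379861 -0.84576266] [-0.302  0.069 -0.168 -0.003 -0.006  0.001]
```

Emit:
{"fn": "carry_out", "kwargs": {"steps": [[[-0.2,0.05,-0.2,0,0,0],[-0.2,0.05,-0.2,0,0,0],[-0.2,0.05,-0.2,0,0,0]]]}}

```text
time: 5.47
ee_pos: [0.4265, 0.2488, 0.0564]
eef_rot: [0.113, 0.947, -0.037, 0.3]
ft_force: [0.1, 0.4, -0.2]
width: 0.0871
grip_force: 0.0
```

Emit:
{"fn": "carry_out", "kwargs": {"steps": [[[0,0,0,0,0,0],[0,0,0,0,0,0],[0,0,0,0,0,0],[0,0,0,0,0,0],[0,0,0,0,0,0],[0,0,0,0,0,0],[0,0,0,0,0,0],[0,0,0,0,0,0],[0,0,0,0,0,0],[0,0,0,0,0,0]]], "hand": 1, "squeeze": 35}}

```text
time: 6.3
ee_pos: [0.4258, 0.2491, 0.0549]
eef_rot: [0.113, 0.947, -0.037, 0.298]
ft_force: [-0.1, -1.1, 0.2]
width: 0.0286
grip_force: 0.0
```

Run:
```python
from h import *
s=r.read_state();Rt,ax=boss_pose(-13.7)
print({k:np.round(s[k],4) for k in("time","ee_pos","eef_rot","width","grip_force","ft_force","joint_positions")})
o=np.array([.4346,.2472,.041]);print(Rt.T@(s["ee_pos"]-o))
# world up 10cm in tool axes
print("up in tool",R.from_quat(s["eef_rot"]).inv().apply([0,0,1]))
```

```text
{'time': np.float64(6.3), 'ee_pos': array([0.4258, 0.2491, 0.0549]), 'eef_rot': array([ 0.1126,  0.947 , -0.0372,  0.2985]), 'width': np.float64(0.0286), 'grip_force': np.float64(0.0), 'ft_force': array([-0.0707, -1.1477,  0.2115]), 'joint_positions': array([ 0.2373,  0.2458, -1.3497,  2.2563,  1.0702,  0.9994, -0.4504])}
[-0.00057656 -0.00026293 -0.01653385]
up in tool [-0.57367549 -0.00313719 -0.81907667]
```

Run:
```python
from h import *
s=r.read_state();print(s["width"],s["grip_force"],s["time"])
im=r.camera("wrist")[:,:,::-1];s=r.read_state();print(s["width"],s["grip_force"],s["time"])
cv2.imwrite("pics/w5.png",im[100:400,150:500])
```

```text
0.028614688735330032 0.0 6.3
0.02370347148422469 0.0 6.35
```

View pics/w5.png

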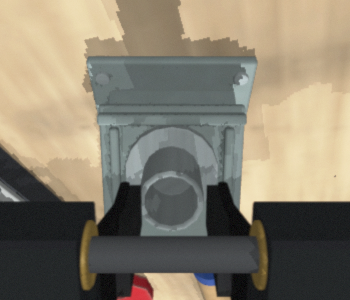

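Run:
```python
from h import *
s=r.read_state();print(s["width"],s["grip_force"],s["time"])
g=cv2.cvtColor(cv2.imread("pics/w5.png"),cv2.COLOR_BGR2GRAY)
for y in(186,192,200,210,220): print(y,g[y,110:240:2].tolist())
im=r.camera("wrist")[:,:,::-1];s=r.read_state();print(s["width"],s["grip_force"],s["time"])
cv2.imwrite("pics/w6.png",cv2.resize(im[240:350,240:410],None,fx=4,fy=4,interpolation=2))
```

```text
0.02370347148422469 0.0 6.35
186 [105, 106, 121, 117, 104, 22, 21, 16, 15, 17, 32, 34, 28, 30, 33, 43, 90, 114, 146, 161, 93, 77, 96, 96, 100, 99, 98, 97, 95, 94, 93, 96, 96, 97, 98, 99, 99, 97, 97, 96, 82, 96, 122, 111, 100, 79, 108, 129, 100, 29, 27, 31, 26, 26, 19, 16, 16, 16, 17, 70, 111, 105, 111, 121, 122]
192 [104, 105, 119, 105, 25, 19, 18, 19, 16, 17, 20, 17, 24, 19, 17, 43, 111, 122, 104, 77, 79, 80, 82, 80, 82, 87, 95, 96, 96, 98, 98, 97, 99, 98, 99, 100, 91, 83, 83, 82, 82, 79, 81, 121, 119, 109, 91, 128, 91, 21, 24, 17, 25, 20, 22, 16, 13, 12, 17, 19, 78, 106, 116, 122, 119]
200 [119, 101, 80, 15, 15, 15, 18, 16, 21, 23, 20, 23, 24, 22, 21, 39, 115, 109, 87, 87, 86, 89, 93, 92, 91, 88, 80, 83, 83, 82, 83, 83, 79, 83, 83, 85, 83, 84, 82, 82, 81, 82, 84, 88, 131, 119, 117, 127, 70, 26, 23, 23, 22, 21, 25, 23, 13, 16, 18, 14, 14, 42, 116, 121, 121]
210 [18, 12, 17, 22, 16, 17, 16, 26, 28, 25, 21, 29, 26, 26, 20, 36, 136, 145, 115, 88, 88, 88, 85, 91, 81, 80, 81, 82, 85, 84, 84, 83, 82, 84, 83, 86, 85, 83, 82, 84, 82, 82, 86, 121, 138, 141, 130, 122, 59, 21, 19, 26, 26, 19, 25, 19, 23, 18, 7, 15, 16, 16, 10, 14, 61]
220 [12, 21, 15, 19, 12, 27, 24, 20, 24, 19, 27, 26, 21, 28, 27, 29, 108, 126, 141, 142, 129, 117, 101, 83, 80, 77, 82, 84, 84, 83, 83, 81, 81, 82, 84, 84, 84, 84, 91, 113, 127, 135, 142, 135, 125, 121, 124, 122, 43, 23, 21, 20, 27, 22, 19, 22, 23, 21, 25, 23, 15, 8, 18, 19, 12]
0.020713865636345512 0.0 6.4
```

View pics/w6.png

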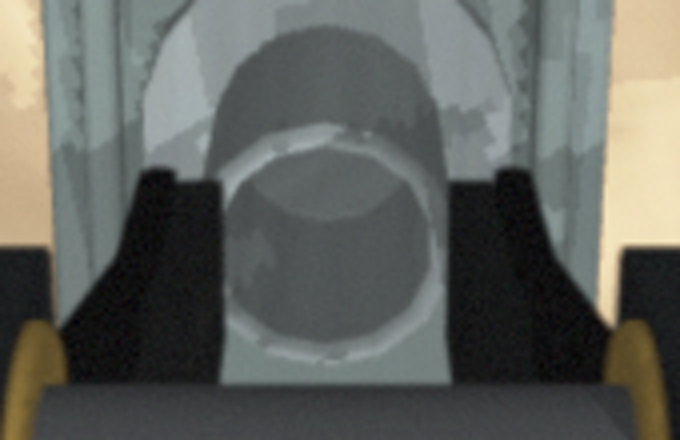

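The fingers (inner edges at crop columns 222 and 447) are closing around the ring (crop rows 122–362), yet the reported width is already under 30 mm with no grip force. I'll check the ring's location numerically.

Run:
```python
from h import *
import pickle
s=r.read_state();p=r.camera_params("wrist");im=r.camera("wrist")[:,:,::-1];cv2.imwrite("pics/w7.png",im);pickle.dump((p,s),open("w7.pkl","wb"))
s2=r.read_state();print(s2["width"],s2["grip_force"],s2["joint_vel"].round(3))
X=np.array([.4109,.2526,.0758]);print("pred top",proj(p,X),"tcp",proj(p,s["ee_pos"]))
V=np.array(p["view"]);print("cam in tool",R.from_quat(s["eef_rot"]).inv().apply(-V[:3,:3].T@V[:3,3]-s["ee_pos"]))
def ell(f,c,rad):
    g=cv2.cvtColor(cv2.imread(f),cv2.COLOR_BGR2GRAY);x,y=c
    g=cv2.resize(g[y-rad:y+rad,x-rad:x+rad],None,fx=3,fy=3,interpolation=2)
    for row in (g[rad*3],g[:,rad*3]): print(f,row[::6].tolist())
ell("pics/w7.png",(322,300),48);ell("pics/w4.png",(320,231),40)
```

```text
0.016408582694954363 0.0 [ 0.001 -0.001 -0.001 -0.     0.002  0.001 -0.002]
pred top [321.16856674 302.34599314] tcp [321.78713069 280.99945166]
cam in tool [ 0.08041836  0.00080866 -0.19056224]
pics/w7.png [95, 25, 14, 16, 15, 15, 20, 24, 23, 26, 20, 23, 25, 49, 87, 81, 83, 82, 80, 82, 82, 84, 85, 83, 84, 83, 83, 82, 86, 85, 84, 84, 85, 83, 81, 83, 84, 33, 22, 24, 25, 22, 22, 22, 19, 14, 16, 14]
pics/w7.png [93, 95, 94, 96, 94, 96, 96, 96, 96, 91, 106, 119, 128, 101, 98, 97, 95, 97, 97, 100, 99, 103, 87, 84, 84, 84, 85, 84, 85, 84, 82, 85, 83, 84, 84, 83, 83, 105, 117, 146, 132, 128, 86, 53, 60, 63, 64, 69]
pics/w4.png [116, 131, 120, 112, 124, 119, 120, 120, 122, 121, 137, 144, 76, 78, 88, 113, 117, 114, 112, 114, 111, 115, 113, 90, 88, 87, 74, 70, 100, 149, 138, 145, 146, 145, 139, 124, 120, 90, 119, 129]
pics/w4.png [133, 123, 122, 118, 119, 119, 83, 82, 80, 83, 82, 133, 160, 97, 84, 82, 106, 117, 113, 112, 111, 115, 120, 86, 83, 80, 82, 80, 83, 119, 144, 141, 136, 121, 114, 112, 114, 112, 111, 111]
```

The ring is where predicted, at about 178 mm depth. The finger ends now cover it at about 175 mm depth, so the fingers closed just above the spigot and made no contact. The real tips sit about 27 mm behind the reported TCP, so I open and advance gently.

Emit:
{"fn": "carry_out", "kwargs": {"steps": [[[0,0,0,0,0,0],[0,0,0,0,0,0],[0,0,0,0,0,0],[0,0,0,0,0,0],[0,0,0,0,0,0],[0,0,0,0,0,0],[0,0,0,0,0,0],[0,0,0,0,0,0],[0,0,0.3,0,0,0],[0,0,0.6,0,0,0],[0,0,0.8,0,0,0],[0,0,0.8,0,0,0]]], "hand": -0.4}}

```text
time: 7.45
ee_pos: [0.4303, 0.2476, 0.0478]
eef_rot: [0.113, 0.947, -0.037, 0.298]
ft_force: [-1.1, -0.3, 0.1]
width: 0.0609
grip_force: 0.0
```

Run:
```python
from h import *
import pickle
s=r.read_state();p=r.camera_params("wrist");im=r.camera("wrist")[:,:,::-1];cv2.imwrite("pics/w8.png",im)
print(s["ee_pos"],s["width"],s["ft_force"].round(1),s["joint_positions"].round(2))
g=cv2.cvtColor(im,cv2.COLOR_BGR2GRAY);_,m=cv2.threshold(g,45,255,cv2.THRESH_BINARY)
for y in range(264,330,6):
    row=m[y];c=322
    l=c
    while l>150 and row[l]: l-=1
    q=c
    while q<500 and row[q]: q+=1
    print(y,l,q,q-l)
```

```text
[0.43026238 0.24764456 0.04776881] 0.06088708795464903 [-1.1 -0.3  0.1] [ 0.21  0.27 -1.32  2.26  1.1   1.   -0.47]
264 159 500 341
270 166 500 334
276 173 500 327
282 180 500 320
288 253 394 141
294 253 393 140
300 254 393 139
306 254 393 139
312 254 392 138
318 255 392 137
324 255 392 137
```

Emit:
{"fn": "carry_out", "kwargs": {"steps": [[[0,0,0.3,0,0,0],[0,0,0.6,0,0,0],[0,0,0.8,0,0,0],[0,0,0.8,0,0,0]]]}}

```text
time: 7.83
ee_pos: [0.4347, 0.2466, 0.0413]
eef_rot: [0.113, 0.947, -0.037, 0.298]
ft_force: [-0.3, -0.1, -0.2]
width: 0.0609
grip_force: 0.0
```

Run:
```python
from h import *
s=r.read_state();p=r.camera_params("wrist");im=r.camera("wrist")[:,:,::-1];cv2.imwrite("pics/w9.png",im)
Rt,ax=boss_pose(-13.7);o=np.array([.4354,.2466,.0397])
print(s["ee_pos"],s["width"],s["ft_force"].round(1),Rt.T@(s["ee_pos"]-o),proj(p,o+.044*ax))
g=cv2.cvtColor(im,cv2.COLOR_BGR2GRAY)
print(g[230:400:4,322].tolist());print(g[310,240:400:4].tolist())
```

```text
[0.43473769 0.24663428 0.04133265] 0.06088880735121469 [-0.3 -0.1 -0.2] [-0.0004027  -0.00012355 -0.00171112] [321.50018526 320.11824382]
[110, 83, 128, 129, 128, 128, 128, 90, 89, 90, 90, 92, 93, 92, 124, 148, 94, 96, 124, 122, 82, 80, 80, 76, 81, 81, 79, 50, 60, 64, 70, 76, 74, 72, 69, 64, 186, 187, 175, 183, 188, 184, 190]
[22, 20, 23, 17, 99, 113, 112, 92, 106, 116, 119, 128, 125, 137, 83, 76, 81, 80, 79, 79, 82, 78, 79, 81, 82, 80, 75, 93, 110, 89, 129, 116, 119, 100, 79, 113, 109, 103, 52, 22]
```

Emit:
{"fn": "carry_out", "kwargs": {"steps": [[[0,0,0.3,0,0,0],[0,0,0.3,0,0,0],[0,0,0.3,0,0,0],[0,0,0.3,0,0,0],[0,0,0.3,0,0,0],[0,0,0.3,0,0,0],[0,0,0.3,0,0,0],[0,0,0.3,0,0,0],[0,0,0.3,0,0,0],[0,0,0.3,0,0,0]]], "hand": 1, "squeeze": 35}}

```text
time: 8.72
ee_pos: [0.4364, 0.2463, 0.0394]
eef_rot: [0.113, 0.947, -0.037, 0.299]
ft_force: [-1.1, -2.7, 3.0]
width: 0.0282
grip_force: 35.0
```

Run:
```python
from h import *
import pickle
s=r.read_state();p=r.camera_params("wrist");im=r.camera("wrist")[:,:,::-1];cv2.imwrite("pics/w10.png",im);pickle.dump((p,s),open("w10.pkl","wb"))
Rt,ax=boss_pose(-13.7);o=np.array([.4354,.2466,.0397])
print(s["ee_pos"],s["width"],s["grip_force"],s["ft_force"].round(1),s["torque"].round(2),(Rt.T@(s["ee_pos"]-o)).round(4))
print("up in tool",R.from_quat(s["eef_rot"]).inv().apply([0,0,1]))
cv2.imwrite("pics/w10c.png",cv2.resize(im[200:400,200:450],None,fx=3,fy=3))
```

```text
[0.43643161 0.24628213 0.03942844] 0.028198339686603895 35.000726961297914 [-1.1 -2.7  3. ] [-0.14  0.47 -0.27] [-0.0007 -0.0001  0.0008]
up in tool [-0.57398826 -0.00341698 -0.8188564 ]
```

Gripped at 35 N. I'll lift along the boss axis, then up.

Emit:
{"fn": "carry_out", "kwargs": {"steps": [[[0,0,-0.8,0,0,0],[0,0,-2,0,0,0],[0,0,-4,0,0,0],[-2,0,-7,0,0,0],[-4,0,-10,0,0,0],[-5.5,0,-12,0,0,0],[-5.5,0,-12,0,0,0],[-5.5,0,-12,0,0,0]]]}}

```text
time: 9.43
ee_pos: [0.4154, 0.2552, 0.1759]
eef_rot: [0.113, 0.946, -0.034, 0.303]
ft_force: [0.5, 1.3, -0.9]
width: 0.0277
grip_force: 35.0
```

Run:
```python
from h import *
s=r.read_state();print(s["time"],s["ee_pos"],s["width"],s["grip_force"],s["ft_force"].round(1),s["joint_positions"].round(2))
print(rel([.515,.0295,.17],yawpose(95.6)))
```

```text
9.4333 [0.41542823 0.25521701 0.17587028] 0.027668258527173143 34.99888857943006 [ 0.5  1.3 -0.9] [ 0.23 -0.3  -1.16  2.15  0.37  0.89  0.19]
[-11.882 -19.616   9.111   0.385   0.535   1.194]
```

Emit:
{"fn": "carry_out", "kwargs": {"steps": [[[-1.2,-2,0.9,0.038,0.053,0.119],[-2.4,-4,1.8,0.077,0.107,0.239],[-3.6,-6,2.7,0.115,0.16,0.358],[-4.8,-8,3.6,0.154,0.214,0.478],[-6,-10,4.5,0.192,0.267,0.597],[-7.2,-12,5.4,0.231,0.321,0.716],[-8.4,-14,6.3,0.27,0.374,0.836],[-9.6,-16,7.2,0.308,0.428,0.955],[-10.8,-18,8.2,0.347,0.482,1.075],[-11.9,-19.6,9.1,0.385,0.535,1.194],[-11.9,-19.6,9.1,0.385,0.535,1.194],[-11.9,-19.6,9.1,0.385,0.535,1.194],[-11.9,-19.6,9.1,0.385,0.535,1.194]]]}}

```text
time: 10.52
ee_pos: [0.5125, 0.0267, 0.1623]
eef_rot: [0.672, 0.741, -0.005, -0.003]
ft_force: [-0.7, 1.1, -3.8]
width: 0.0281
grip_force: 35.0
```

Run:
```python
from h import *
import pickle
s=r.read_state();p=r.camera_params("wrist");im=r.camera("wrist")[:,:,::-1];cv2.imwrite("pics/w11.png",im);pickle.dump((p,s),open("w11.pkl","wb"))
print(s["time"],s["ee_pos"],s["width"],s["grip_force"],s["ft_force"].round(1),s["joint_positions"].round(2))
print(rel([.515,.0295,.17],yawpose(95.6)))
sd=r.camera("side")[:,:,::-1];cv2.imwrite("pics/s11.png",sd)
T,S=r.camera_params("top"),r.camera_params("side")
b=s["ee_pos"];u=proj(S,b).astype(int);print("side proj",u,proj(S,b+[0,0,.044]),"wrist",proj(p,b),proj(p,b+[0,0,.044]))
a=cv2.resize(im[150:400,200:450],(500,500));c=cv2.resize(sd[u[1]-50:u[1]+30,u[0]-24:u[0]+24],(300,500),interpolation=2)
cv2.imwrite("pics/m11.png",np.hstack([a,c]))
```

```text
10.5167 [0.51249535 0.02666636 0.16233559] 0.028125923042634823 35.00020197825506 [-0.7  1.1 -3.8] [ 0.57  0.19 -0.79  1.75  0.15  1.27 -0.16]
[ 0.149  0.293 -0.729 -0.01   0.004  0.002]
side proj [316 227] [316.36406332 211.84652889] wrist [323.21158657 281.79449844] [322.05877505 324.42075658]
```

View pics/m11.png

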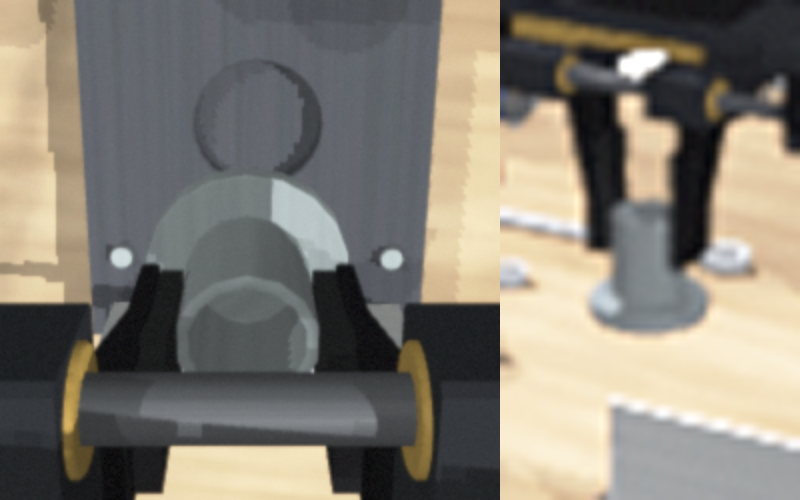

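The boss hangs upright with its flange centred at about column 324 and its upper edge at row 237, as predicted for a boss centred on the TCP. The pocket rim is centred at about (329,210). I'll settle and check.

Emit:
{"fn": "carry_out", "kwargs": {"steps": [[[0,0,0,0,0,0],[0,0,0,0,0,0],[0,0,0,0,0,0],[0,0,0,0,0,0]]]}}

```text
time: 10.95
ee_pos: [0.5125, 0.0271, 0.1638]
eef_rot: [0.672, 0.741, -0.005, -0.001]
ft_force: [0.3, 0.7, -2.3]
width: 0.0283
grip_force: 35.0
```

Run:
```python
from h import *
import pickle
p,s=pickle.load(open("w11.pkl","rb"));im=cv2.imread("pics/w11.png")
g=cv2.cvtColor(im,cv2.COLOR_BGR2GRAY)
print("pocket row",g[205,285:375:2].tolist());print("col",g[165:245:2,329].tolist())
for z in(.02,): print(onplane(p,(329.3,210.5),z), "edges",onplane(p,(297.5,208),z),onplane(p,(361,208),z),onplane(p,(329,180),z))
s=r.read_state();print(s["ee_pos"],s["ft_force"].round(1),rel([.5152,.0293,.06],yawpose(95.6)))
```

```text
pocket row [98, 106, 102, 104, 101, 99, 84, 81, 90, 91, 91, 95, 103, 105, 102, 106, 102, 97, 100, 101, 99, 103, 101, 102, 104, 103, 101, 100, 99, 101, 101, 102, 102, 71, 67, 70, 69, 68, 102, 103, 103, 100, 101, 100, 101]
col [103, 98, 102, 103, 102, 104, 105, 93, 90, 91, 90, 98, 100, 99, 99, 100, 102, 103, 101, 103, 101, 102, 105, 103, 100, 101, 104, 103, 104, 103, 102, 101, 103, 101, 101, 102, 100, 124, 121, 121]
[0.51567211 0.03167875 0.02      ] edges [0.48863204 0.03116037 0.02      ] [0.5421446  0.03649664 0.02      ] [0.51280229 0.05742275 0.02      ]
[0.51254293 0.02706858 0.16379119] [ 0.3  0.7 -2.3] [ 2.4100e-01  3.8000e-01  1.0375e+01 -9.0000e-03  4.0000e-03 -0.0000e+00]
```

Emit:
{"fn": "carry_out", "kwargs": {"steps": [[[0.26,0.27,3,-0.009,0.004,0],[0.26,0.27,6,-0.009,0.004,0],[0.26,0.27,9,-0.009,0.004,0],[0.26,0.27,11,-0.009,0.004,0],[0.26,0.27,12.2,-0.009,0.004,0],[0.26,0.27,12.2,-0.009,0.004,0],[0.26,0.27,12.2,-0.009,0.004,0],[0.26,0.27,12.2,-0.009,0.004,0],[0.26,0.27,12.2,-0.009,0.004,0]]]}}

```text
time: 11.7
ee_pos: [0.5152, 0.0291, 0.0431]
eef_rot: [0.672, 0.74, 0.001, 0.001]
ft_force: [0.2, 0.4, -3.8]
width: 0.0282
grip_force: 35.0
```

Run:
```python
from h import *
import pickle
s=r.read_state();p=r.camera_params("wrist");im=r.camera("wrist")[:,:,::-1];cv2.imwrite("pics/w12.png",im);pickle.dump((p,s),open("w12.pkl","wb"))
sd=r.camera("side")[:,:,::-1];cv2.imwrite("pics/s12.png",sd)
print(s["time"],s["ee_pos"],s["ft_force"].round(1),rel([.5149,.0299,.012],yawpose(95.6)))
g=cv2.cvtColor(im,cv2.COLOR_BGR2GRAY)
print("col323 rows 200..300",g[200:300:2,323].tolist())
for y in(262,270,276):print(y,"cols",g[y,262:386:2].tolist())
S=r.camera_params("side");u=proj(S,s["ee_pos"]);print(u);c=cv2.cvtColor(sd,cv2.COLOR_BGR2GRAY);x,y=u.astype(int);print(c[y-30:y+14,x].tolist())
```

```text
11.7 [0.51516342 0.02911222 0.04306634] [ 0.2  0.4 -3.8] [ 8.900e-02  1.700e-02  3.064e+00  1.000e-03  0.000e+00 -2.000e-03]
col323 rows 200..300 [100, 100, 101, 99, 99, 101, 100, 101, 90, 85, 89, 88, 90, 94, 98, 99, 100, 106, 115, 142, 137, 136, 137, 137, 137, 134, 137, 137, 135, 121, 113, 114, 113, 114, 110, 115, 113, 111, 112, 112, 109, 110, 110, 111, 141, 143, 126, 116, 110, 108]
262 cols [78, 78, 76, 75, 74, 74, 57, 49, 108, 135, 133, 132, 136, 135, 134, 134, 131, 131, 135, 137, 134, 132, 131, 124, 117, 115, 113, 113, 113, 114, 113, 111, 110, 105, 104, 102, 105, 112, 145, 208, 215, 213, 209, 211, 214, 211, 213, 213, 213, 207, 208, 211, 211, 181, 53, 88, 91, 100, 101, 98, 100, 103]
270 cols [77, 76, 72, 76, 76, 75, 81, 132, 132, 131, 134, 135, 136, 135, 135, 131, 130, 128, 124, 118, 115, 116, 116, 118, 114, 112, 112, 114, 111, 114, 113, 113, 111, 106, 105, 100, 101, 100, 101, 98, 95, 98, 128, 160, 192, 195, 215, 213, 210, 209, 209, 210, 210, 208, 209, 114, 101, 103, 100, 103, 99, 102]
276 cols [77, 76, 75, 77, 77, 79, 134, 133, 133, 131, 133, 137, 135, 134, 136, 132, 131, 118, 115, 117, 117, 115, 116, 113, 115, 111, 113, 110, 112, 110, 111, 112, 110, 106, 101, 99, 102, 99, 99, 97, 96, 93, 93, 91, 140, 185, 190, 191, 189, 190, 211, 209, 208, 208, 207, 210, 114, 103, 102, 100, 100, 102]
[315.18057063 269.00842706]
[46, 126, 220, 218, 147, 138, 144, 144, 143, 143, 145, 141, 125, 111, 111, 111, 131, 142, 137, 137, 136, 137, 137, 137, 135, 136, 136, 135, 133, 126, 129, 142, 144, 113, 52, 61, 143, 199, 188, 161, 161, 159, 159, 160]
```

Run:
```python
from h import *
import pickle
p,s=pickle.load(open("w12.pkl","rb"));g=cv2.cvtColor(cv2.imread("pics/w12.png"),cv2.COLOR_BGR2GRAY)
tx=np.array([-.0976,.9952,0]);ty=np.array([.9952,.0976,0])
for c in(315,323,331):
    d=np.diff(g[205:230,c].astype(int));k=205.5+np.argmin(d);q=onplane(p,(c,k),.02);print(c,k,q)
print("pred far rim for pocket (.5154,.0299):",proj(p,np.array([.5154,.0299,.02])+.027*tx))
for dz in(0,-.004):
  for dx in (0,-.001): print("pred flange far edge",dz,dx,proj(p,s["ee_pos"]+np.array([0,0,.008+dz])+(.025+dx)*tx))
  print("left/right", proj(p,s["ee_pos"]+np.array([0,0,.008+dz])-.025*ty),proj(p,s["ee_pos"]+np.array([0,0,.008+dz])+.025*ty))
```

```text
315 217.5 [0.50802759 0.05680543 0.02      ]
323 215.5 [0.51227768 0.05833988 0.02      ]
331 217.5 [0.51674265 0.05763761 0.02      ]
pred far rim for pocket (.5154,.0299): [323.61209802 218.36182688]
pred flange far edge 0 0 [323.17166836 239.7314486 ]
pred flange far edge 0 -0.001 [323.17601774 241.74079249]
left/right [272.59193084 288.34535578] [373.93644219 288.05849867]
pred flange far edge -0.004 0 [323.15428035 237.32593391]
pred flange far edge -0.004 -0.001 [323.15856999 239.29932065]
left/right [273.53622376 285.10185413] [372.9555677  284.82200184]
```

Emit:
{"fn": "carry_out", "kwargs": {"steps": [[[0.07,0,0.8,0,0,0],[0.07,0,1.6,0,0,0],[0.07,0,2.2,0,0,0],[0.07,0,2.4,0,0,0],[0.07,0,2.6,0,0,0],[0.07,0,2.6,0,0,0]]]}}

```text
time: 12.3
ee_pos: [0.5136, 0.0297, 0.015]
eef_rot: [0.672, 0.74, -0.0, -0.001]
ft_force: [0.1, -0.3, -2.1]
width: 0.0287
grip_force: 35.0
```

Emit:
{"fn": "carry_out", "kwargs": {"steps": [[[0,0,0.1,0,0,0],[0,0,0.2,0,0,0],[0,0,0.2,0,0,0]]]}}

```text
time: 12.55
ee_pos: [0.5139, 0.0298, 0.0135]
eef_rot: [0.672, 0.74, -0.0, -0.0]
ft_force: [-0.1, -0.9, -2.6]
width: 0.0283
grip_force: 35.0
```

Emit:
{"fn": "carry_out", "kwargs": {"steps": [[[0,0.1,0.1,0,0,0],[0,0.1,0.2,0,0,0],[0,0.1,0.2,0,0,0],[0,0.1,0.2,0,0,0]]]}}

```text
time: 12.88
ee_pos: [0.5148, 0.0299, 0.0115]
eef_rot: [0.672, 0.74, -0.0, -0.0]
ft_force: [0.4, 0.3, -2.9]
width: 0.0283
grip_force: 35.0
```

Emit:
{"fn": "carry_out", "kwargs": {"steps": [[[0,0,0.1,0,0,0],[0,0,0.2,0,0,0],[0,0,0.2,0,0,0],[0,0,0.2,0,0,0]]]}}

```text
time: 13.22
ee_pos: [0.5148, 0.0298, 0.0094]
eef_rot: [0.672, 0.74, -0.0, -0.0]
ft_force: [0.5, 0.6, -2.0]
width: 0.0284
grip_force: 35.0
```

Emit:
{"fn": "carry_out", "kwargs": {"steps": [[[0,0,0.1,0,0,0],[0,0,0.2,0,0,0],[0,0,0.2,0,0,0]]]}}

```text
time: 13.47
ee_pos: [0.515, 0.0298, 0.0091]
eef_rot: [0.672, 0.74, -0.001, -0.0]
ft_force: [-10.5, -2.2, 20.7]
width: 0.0284
grip_force: 35.0
```

Run:
```python
from h import *
import pickle
s=r.read_state();p=r.camera_params("wrist");im=r.camera("wrist")[:,:,::-1];cv2.imwrite("pics/w13.png",im);pickle.dump((p,s),open("w13.pkl","wb"))
sd=r.camera("side")[:,:,::-1];cv2.imwrite("pics/s13.png",sd)
print(s["time"],s["ee_pos"],s["ft_force"].round(1),s["width"])
g=cv2.cvtColor(im,cv2.COLOR_BGR2GRAY)
print("col323 rows 220..262",g[220:262,323].tolist())
for y in(266,272):print(y,"cols",g[y,262:390:2].tolist())
print("pred rim/flange far", [proj(p,np.array([.5154,.0302,.02])+q*np.array([-.0976,.9952,0])).round(1).tolist() for q in(.025,.027)])
```

```text
13.4667 [0.51496094 0.02976601 0.00908328] [-10.5  -2.2  20.7] 0.02842600145440165
col323 rows 220..262 [64, 65, 65, 63, 64, 66, 66, 65, 62, 63, 66, 65, 63, 64, 59, 57, 90, 125, 140, 137, 136, 135, 136, 137, 135, 136, 137, 138, 137, 135, 137, 135, 135, 136, 137, 137, 135, 128, 117, 112, 111, 114]
266 cols [64, 59, 60, 62, 59, 47, 53, 89, 131, 130, 135, 137, 135, 135, 133, 135, 133, 130, 134, 134, 127, 116, 115, 118, 113, 112, 113, 112, 114, 114, 111, 113, 108, 107, 105, 101, 102, 103, 99, 103, 113, 164, 191, 213, 211, 210, 211, 212, 210, 205, 210, 208, 209, 212, 115, 58, 70, 96, 99, 101, 101, 100, 104, 101]
272 cols [63, 59, 59, 58, 49, 54, 83, 132, 130, 129, 133, 136, 134, 135, 135, 133, 132, 128, 115, 118, 114, 117, 116, 114, 114, 111, 112, 114, 113, 112, 112, 113, 110, 106, 104, 100, 99, 101, 102, 98, 94, 94, 96, 137, 185, 191, 199, 212, 210, 207, 210, 210, 208, 206, 209, 136, 57, 68, 95, 101, 101, 103, 104, 102]
pred rim/flange far [[324.1, 240.7], [324.1, 236.6]]
```

Contact at TCP z = 9 mm with 20 N, and thin dark gaps show on both sides of the flange, so it is on the pocket's floor. I'll ease off and open.

Emit:
{"fn": "carry_out", "kwargs": {"steps": [[[0,0,-0.08,0,0,0],[0,0,-0.1,0,0,0],[0,0,-0.1,0,0,0]]]}}

```text
time: 13.82
ee_pos: [0.515, 0.0297, 0.0091]
eef_rot: [0.672, 0.74, -0.0, -0.0]
ft_force: [-3.9, -1.3, 9.5]
width: 0.0283
grip_force: 35.0
```

Emit:
{"fn": "carry_out", "kwargs": {"steps": [[[0,0,0,0,0,0],[0,0,0,0,0,0],[0,0,0,0,0,0],[0,0,0,0,0,0],[0,0,0,0,0,0],[0,0,-2,0,0,0],[0,0,-5,0,0,0],[0,0,-9,0,0,0],[0,0,-13,0,0,0],[0,0,-16,0,0,0],[0,0,-16,0,0,0],[0,0,-16,0,0,0]]], "hand": -1}}

```text
time: 14.82
ee_pos: [0.5161, 0.0298, 0.1702]
eef_rot: [0.672, 0.74, 0.001, 0.001]
ft_force: [0.2, -0.1, -0.7]
width: 0.0863
grip_force: 0.0
```

Run:
```python
from h import *
import pickle
s=r.read_state();p=r.camera_params("wrist");im=r.camera("wrist")[:,:,::-1];cv2.imwrite("pics/w14.png",im);pickle.dump((p,s),open("w14.pkl","wb"))
print(s["time"],s["ee_pos"],s["width"],s["ft_force"].round(1))
P=np.array([.5154,.0302,0])
print("pred centre flange/top",proj(p,P+[0,0,.02]),proj(p,P+[0,0,.056]),"flange edges", *[proj(p,P+[dx,dy,.02]).round(1).tolist() for dx,dy in((.025,0),(-.025,0),(0,.025))])
x,y=proj(p,P+[0,0,.056]).astype(int)
g=cv2.cvtColor(im,cv2.COLOR_BGR2GRAY)
yc=int(proj(p,P+[0,0,.02])[1])
print("row",yc-6,g[yc-6,x-60:x+60].tolist()); print("col",y-70,g[y-70:y+30,x].tolist())
```

```text
14.8167 [0.51609844 0.029775   0.17022358] 0.08631441837646753 [ 0.2 -0.1 -0.7]
pred centre flange/top [321.92419155 213.59176772] [321.92696538 224.12599296] flange edges [350.4, 216.2] [293.3, 210.9] [324.7, 185.1]
row 207 [89, 89, 92, 89, 83, 64, 60, 61, 60, 60, 60, 62, 59, 57, 58, 60, 59, 59, 59, 60, 59, 58, 58, 58, 59, 55, 60, 59, 54, 46, 39, 49, 81, 122, 126, 127, 125, 128, 131, 131, 129, 133, 128, 126, 109, 96, 93, 94, 102, 125, 158, 177, 183, 185, 184, 180, 166, 150, 139, 133, 132, 135, 137, 147, 162, 169, 179, 185, 188, 188, 173, 148, 120, 113, 113, 114, 130, 148, 153, 152, 150, 150, 159, 168, 176, 184, 185, 183, 168, 75, 51, 67, 88, 88, 89, 92, 90, 89, 87, 87, 89, 89, 87, 90, 89, 88, 87, 88, 90, 89, 90, 90, 86, 86, 82, 85, 84, 85, 86, 83]
col 154 [79, 74, 78, 80, 78, 78, 78, 80, 81, 87, 88, 87, 88, 89, 89, 90, 87, 90, 86, 90, 90, 87, 87, 88, 88, 90, 88, 87, 85, 141, 168, 174, 176, 178, 173, 175, 176, 174, 176, 176, 170, 121, 92, 87, 89, 88, 87, 87, 93, 135, 182, 189, 173, 132, 99, 86, 88, 86, 85, 88, 88, 87, 87, 88, 86, 85, 86, 86, 87, 87, 87, 89, 80, 76, 75, 74, 73, 76, 77, 83, 88, 93, 123, 173, 185, 157, 92, 48, 45, 67, 82, 88, 91, 89, 91, 90, 90, 91, 88, 92]
```

The boss sits flush: flange edges at columns 293 and 350 match the prediction for plate height, and the spigot ring (centre row about 221) shows the same shift as the flange, so it is upright. Now to the tube.

Emit:
{"fn": "carry_out", "kwargs": {"steps": [[[-3,-0.5,-3,0,0,0],[-7,-1.1,-5,0,0,0],[-11,-1.7,-5,0,0,0],[-15,-2.3,-5,0,0,0],[-19,-2.9,-5,0,0,0],[-23,-3.5,-5,0,0,0],[-27,-4.2,-5,0,0,0],[-30.5,-4.7,-5,0,0,0],[-30.5,-4.7,-5,0,0,0],[-30.5,-4.7,-5,0,0,0],[-30.5,-4.7,-5,0,0,0],[-30.5,-4.7,-5,0,0,0]]]}}

```text
time: 15.87
ee_pos: [0.4977, -0.2766, 0.2177]
eef_rot: [0.671, 0.741, 0.0, -0.001]
ft_force: [-0.2, 0.1, 0.3]
width: 0.0871
grip_force: 0.0
```

Run:
```python
from h import *
import pickle
s=r.read_state();p=r.camera_params("wrist");im=r.camera("wrist")[:,:,::-1];cv2.imwrite("pics/w15.png",im);pickle.dump((p,s),open("w15.pkl","wb"))
print(s["time"],s["ee_pos"],s["width"],s["joint_positions"].round(2))
tt=r.camera("top")[:,:,::-1];cv2.imwrite("pics/t15.png",tt)
P=np.array([.499,-.278,.12]);u=proj(p,P);print("pred tube top",u)
x,y=u.astype(int);g=cv2.cvtColor(im,cv2.COLOR_BGR2GRAY)
print("row",g[y,x-45:x+45].tolist());print("col",g[y-50:y+50,x].tolist())
T=r.camera_params("top")
p14=pickle.load(open("w14.pkl","rb"))[0];print("ring w14 z=.056:",onplane(p14,(321,221.4),.056))
q=proj(T,[.5148,.032,.056]);print("top pred",q);a,b=q.astype(int);gg=cv2.cvtColor(tt,cv2.COLOR_BGR2GRAY);print(gg[b-12:b+13,a-13:a+14])
```

```text
15.8667 [ 0.49774969 -0.27655329  0.2177309 ] 0.08711010392631179 [ 0.92  0.25 -0.58  1.55  0.14  1.39  0.42]
pred tube top [324.82660659 232.65803388]
row [145, 146, 143, 145, 143, 142, 140, 140, 143, 150, 179, 150, 143, 139, 140, 141, 139, 141, 138, 138, 139, 140, 138, 141, 137, 135, 125, 137, 147, 141, 114, 103, 96, 68, 58, 58, 59, 59, 56, 58, 58, 58, 62, 61, 61, 66, 62, 62, 64, 62, 62, 62, 61, 58, 60, 58, 59, 58, 57, 58, 60, 79, 132, 145, 144, 142, 150, 147, 150, 147, 149, 149, 147, 148, 148, 147, 148, 149, 147, 145, 145, 146, 146, 144, 145, 144, 143, 143, 144, 141]
col [137, 136, 135, 132, 98, 69, 63, 60, 63, 62, 64, 60, 62, 62, 64, 60, 60, 59, 60, 61, 61, 59, 59, 61, 56, 60, 62, 61, 64, 71, 109, 136, 145, 139, 93, 64, 64, 63, 62, 67, 62, 63, 62, 63, 61, 63, 61, 61, 65, 61, 66, 66, 62, 64, 64, 64, 65, 65, 64, 62, 62, 65, 63, 64, 90, 138, 148, 148, 146, 145, 145, 143, 142, 144, 143, 139, 138, 137, 135, 133, 133, 135, 133, 131, 130, 131, 133, 133, 134, 135, 134, 133, 136, 131, 127, 128, 128, 129, 129, 128]
ring w14 z=.056: [0.51446882 0.03232796 0.056     ]
top pred [268.70732735 
[... 2139 characters left out ...]
 159 157 134  67  67]
 [ 72  73  72  72  73  71  72  90 137 163 153 107 101 109 119 105  99  93
   90  96 102 122 160 146  96  61  70]
 [ 73  73  73  72  71  71  71  72 101 144 151 108 101 103 103  99 100 101
  103 104 103 121 147 109  60  66  73]
 [ 71  70  73  73  73  72  72  71  75 103 127 103 104 104 105 103 103 104
  103 103 101 104 110  58  59  71  74]
 [ 74  72  75  75  76  73  74  75  72  75  76  78  92  99 103 103 102 103
  102  97  84  70  62  59  71  75  73]
 [ 75  77  75  75  74  74  73  74  74  70  57  48  61  74  86  86  84  85
   84  71  47  46  63  71  73  76  73]
 [ 73  74  75  74  73  74  73  73  72  65  49  45  44  45  47  51  46  44
   44  43  40  52  73  75  73  73  74]]
```

Emit:
{"fn": "carry_out", "kwargs": {"steps": [[[-0.05,0.13,3,0,0,0],[-0.05,0.13,6,0,0,0],[-0.05,0.13,9,0,0,0],[-0.05,0.13,12,0,0,0],[-0.05,0.13,14,0,0,0],[-0.05,0.13,15.3,0,0,0],[-0.05,0.13,15.9,0,0,0],[-0.05,0.13,15.9,0,0,0],[-0.05,0.13,15.9,0,0,0]]]}}

```text
time: 16.72
ee_pos: [0.4995, -0.2787, 0.0605]
eef_rot: [0.672, 0.74, 0.0, 0.0]
ft_force: [0.8, -0.2, -0.9]
width: 0.087
grip_force: 0.0
```

Emit:
{"fn": "carry_out", "kwargs": {"steps": [[[0,0,0,0,0,0],[0,0,0,0,0,0],[0,0,0,0,0,0],[0,0,0,0,0,0],[0,0,0,0,0,0],[0,0,0,0,0,0],[0,0,0,0,0,0],[0,0,0,0,0,0],[0,0,0,0,0,0],[0,0,0,0,0,0],[0,0,0,0,0,0],[0,0,0,0,0,0],[0,0,0,0,0,0]]], "hand": 1, "squeeze": 40}}

```text
time: 17.8
ee_pos: [0.4988, -0.2787, 0.0594]
eef_rot: [0.672, 0.74, -0.0, -0.0]
ft_force: [0.1, -0.1, -1.2]
width: 0.0289
grip_force: 40.0
```

Run:
```python
from h import *
import pickle
s=r.read_state();print(s["time"],s["ee_pos"],s["eef_rot"],s["width"],s["grip_force"],s["ft_force"].round(1),s["torque"].round(2))
T,S=r.camera_params("top"),r.camera_params("side")
print("flange",onplane(T,(270.5,260.1),.02),"bore",onplane(T,(269.8,260),.056))
```

```text
17.8 [ 0.49876438 -0.27865225  0.05938025] [ 6.72288865e-01  7.40288816e-01 -6.39248792e-05 -3.82332905e-04] 0.028889771751430322 40.00020588223463 [ 0.1 -0.1 -1.2] [-0.03 -0.16 -0.01]
flange [0.51551996 0.0307104  0.02      ] bore [0.51399009 0.02928418 0.056     ]
```

Emit:
{"fn": "carry_out", "kwargs": {"steps": [[[0,0,-1,0,0,0],[0,0,-3,0,0,0],[0,0,-6,0,0,0],[0,0,-9,0,0,0],[0,0,-12,0,0,0],[2,0.3,-13,0,0,0],[5,0.7,-13,0,0,0],[8.5,1.3,-13,0,0,0],[12,1.8,-13,0,0,0],[15.5,2.3,-13,0,0,0],[19,2.8,-13,0,0,0],[22.5,3.4,-13,0,0,0],[26,3.9,-13,0,0,0],[28.5,4.3,-13,0,0,0],[30,4.5,-13,0,0,0],[30.7,4.6,-13,0,0,0],[30.7,4.6,-13,0,0,0],[30.7,4.6,-13,0,0,0],[30.7,4.6,-13,0,0,0]]]}}

```text
time: 19.38
ee_pos: [0.5152, 0.0295, 0.1895]
eef_rot: [0.673, 0.74, -0.0, -0.0]
ft_force: [-0.3, -1.0, -2.4]
width: 0.0296
grip_force: 40.0
```

```bash
cat > look.py <<'E'
from h import *
import sys,pickle
k=sys.argv[1]
s=r.read_state();p=r.camera_params("wrist");im=r.camera("wrist")[:,:,::-1];sd=r.camera("side")[:,:,::-1]
cv2.imwrite(f"pics/w{k}.png",im);cv2.imwrite(f"pics/s{k}.png",sd);pickle.dump((p,s),open(f"w{k}.pkl","wb"))
S=r.camera_params("side");print(s["time"],s["ee_pos"],s["eef_rot"].round(4),s["width"],s["grip_force"],s["ft_force"].round(1),"res",rel([.5145,.0315,s["ee_pos"][2]],yawpose(95.6)))
b=s["ee_pos"]-[0,0,.0594];m=np.array([.5145,.0315,.056])
for n,q in(("side",S),("wrist",p)): print(n,"tube bottom",proj(q,b).round(1),"tube top",proj(q,b+[0,0,.12]).round(1),"spigot",proj(q,m).round(1),proj(q,m-[0,0,.036]).round(1))
g=cv2.cvtColor(sd,cv2.COLOR_BGR2GRAY);x,y=proj(S,b).astype(int);print("side rows from",y-14,"cols from",x-16)
y2=int(proj(S,m)[1])+14
for yy in range(y-14,y2,2): print(yy,g[yy,x-16:x+18].tolist())
E
python3 look.py 16
```

```text
19.3833 [0.51516636 0.02946157 0.18947946] [ 6.731e-01  7.395e-01 -4.000e-04 -3.000e-04] 0.02958978053568066 39.9993887646105 [-0.3 -1.  -2.4] res [ 0.188 -0.048 -0.005 -0.001 -0.    -0.004]
side tube bottom [315.  239.3] tube top [314.8 195.8] spigot [314.9 265.1] [314.9 277.1]
wrist tube bottom [323.3 246.2] tube top [323.1 346.5] spigot [322.8 216.4] [322.8 207.1]
side rows from 225 cols from 298
225 [235, 236, 237, 237, 237, 237, 235, 236, 235, 238, 208, 145, 120, 122, 127, 132, 137, 138, 141, 137, 127, 129, 218, 238, 233, 229, 226, 221, 219, 217, 218, 218, 220, 222]
227 [233, 234, 234, 234, 234, 234, 235, 235, 236, 240, 218, 151, 120, 122, 128, 133, 137, 139, 139, 137, 127, 129, 218, 237, 236, 236, 237, 236, 236, 235, 234, 230, 228, 226]
229 [237, 235, 234, 233, 232, 231, 230, 230, 234, 237, 220, 158, 121, 122, 129, 134, 138, 139, 142, 138, 128, 130, 222, 239, 235, 234, 233, 232, 232, 233, 233, 234, 235, 236]
231 [234, 235, 235, 236, 235, 235, 235, 232, 232, 233, 215, 156, 120, 122, 129, 135, 138, 140, 141, 137, 128, 130, 224, 241, 237, 238, 237, 237, 238, 238, 238, 236, 236, 23
[... 3273 characters left out ...]
107, 108]
271 [205, 189, 151, 116, 107, 99, 94, 88, 90, 91, 101, 123, 129, 125, 129, 132, 134, 135, 138, 138, 138, 134, 116, 105, 106, 105, 106, 106, 105, 107, 106, 109, 107, 107]
273 [165, 170, 190, 219, 215, 206, 199, 208, 189, 140, 137, 143, 133, 124, 126, 128, 131, 133, 135, 138, 135, 132, 140, 118, 91, 93, 104, 105, 106, 107, 106, 107, 107, 105]
275 [161, 161, 162, 162, 159, 160, 163, 167, 165, 173, 204, 238, 234, 202, 218, 226, 216, 179, 141, 135, 137, 132, 174, 218, 207, 146, 100, 101, 107, 106, 107, 106, 106, 106]
277 [162, 160, 160, 161, 161, 162, 161, 161, 161, 162, 160, 159, 159, 161, 163, 164, 169, 191, 226, 228, 222, 213, 213, 173, 146, 124, 88, 84, 100, 108, 106, 108, 108, 107]
```

In the side picture the tube axis (column 314.0) and the spigot axis (314.1) line up. Next the cross direction, in the wrist view.

Run:
```python
from h import *
import pickle
p,s=pickle.load(open("w16.pkl","rb"));g=cv2.cvtColor(cv2.imread("pics/w16.png"),cv2.COLOR_BGR2GRAY)
for y in(188,194,199,204,210,216,222,228,236,244,252): print(y,g[y,288:360].tolist())
print("col323 from 165",g[165:250,323].tolist())
```

```text
188 [66, 67, 67, 64, 65, 69, 67, 68, 69, 68, 76, 78, 75, 71, 71, 97, 158, 205, 212, 213, 210, 210, 215, 216, 216, 216, 217, 217, 216, 211, 196, 194, 191, 195, 197, 199, 199, 194, 197, 197, 194, 191, 191, 192, 198, 196, 195, 194, 196, 197, 194, 193, 194, 194, 184, 147, 87, 71, 83, 91, 92, 99, 100, 98, 99, 100, 102, 100, 102, 104, 102, 100]
194 [68, 67, 67, 66, 67, 68, 69, 66, 62, 48, 56, 89, 137, 147, 149, 150, 149, 147, 149, 145, 142, 142, 147, 147, 145, 140, 128, 111, 108, 106, 106, 102, 103, 101, 102, 102, 104, 101, 100, 104, 104, 107, 108, 119, 143, 171, 189, 191, 192, 195, 193, 196, 194, 193, 192, 189, 191, 191, 188, 164, 81, 60, 87, 98, 97, 101, 100, 103, 101, 104, 103, 102]
199 [68, 70, 67, 67, 66, 69, 64, 55, 52, 75, 134, 143, 141, 143, 148, 150, 149, 150, 147, 145, 142, 127, 112, 109, 107, 106, 109, 111, 112, 120, 134, 157, 177, 195, 202, 206, 200, 193, 177, 166, 145, 133, 123, 118, 118, 118, 119, 124, 129, 145, 171, 179, 192, 194, 191, 188, 192, 194, 192, 189, 189, 168, 78, 66, 88, 100, 101, 102, 103, 102, 103, 101]
204 [70, 70, 71, 67, 65, 57, 45, 49, 79, 139, 142, 144, 144
[... 2357 characters left out ...]
 103, 105, 106, 107, 107, 110, 110, 109, 109, 107, 107, 105, 106, 103, 103, 105, 101, 100, 104, 99, 103, 96, 99, 100, 98, 95, 96, 98, 95, 96, 96, 98, 100, 99, 100, 102, 103, 106, 107, 111, 113, 115, 114, 119, 122, 125, 130, 131, 131, 134, 124, 102, 99, 97, 100, 103, 103, 101, 100, 102, 99, 101]
col323 from 165 [100, 100, 102, 100, 102, 104, 101, 101, 102, 103, 102, 101, 99, 95, 120, 182, 199, 198, 199, 201, 199, 198, 197, 199, 196, 163, 120, 101, 101, 102, 98, 100, 106, 153, 206, 214, 188, 143, 110, 106, 100, 97, 98, 98, 98, 102, 103, 98, 99, 98, 96, 99, 103, 102, 103, 96, 87, 90, 98, 100, 99, 98, 99, 100, 97, 98, 100, 100, 99, 99, 98, 99, 99, 98, 100, 97, 96, 97, 97, 95, 96, 96, 96, 99, 96]
```

Run:
```python
from h import *
import pickle
p,s=pickle.load(open("w16.pkl","rb"));g=cv2.cvtColor(cv2.imread("pics/w16.png"),cv2.COLOR_BGR2GRAY).astype(float)
tx=np.array([-.0976,.9952,0]);b=s["ee_pos"]-[0,0,.0594]
c=g[:,316:331].mean(1);print("avg col 195..232",c[195:232].round(0).tolist())
for lab,X in(("tube rim",b),("spigot rim",np.array([b[0],b[1],.056])),("flange",np.array([b[0],b[1],.02]))):
    rad=.025 if lab=="flange" else .015
    for d in(0,.002): print(lab,d,proj(p,X+(rad+d)*tx).round(2))
```

```text
avg col 195..232 [103.0, 103.0, 104.0, 118.0, 163.0, 202.0, 206.0, 175.0, 132.0, 112.0, 108.0, 103.0, 100.0, 100.0, 99.0, 99.0, 99.0, 99.0, 100.0, 100.0, 100.0, 100.0, 100.0, 98.0, 96.0, 88.0, 85.0, 88.0, 97.0, 101.0, 102.0, 101.0, 102.0, 102.0, 101.0, 101.0, 101.0]
tube rim 0 [323.21 224.04]
tube rim 0.002 [323.19 221.03]
spigot rim 0 [323.27 201.09]
spigot rim 0.002 [323.26 198.68]
flange 0 [323.25 182.15]
flange 0.002 [323.24 179.93]
```

Tube and boss are both offset from the TCP along tool x, by about 2.0 and 2.6 mm; I'll shift 0.5 mm and go down in two stages.

Emit:
{"fn": "carry_out", "kwargs": {"steps": [[[0.05,0,1,0,0,0],[0.05,0,2.2,0,0,0],[0.05,0,3.4,0,0,0],[0.05,0,4.6,0,0,0],[0.05,0,5.4,0,0,0],[0.05,0,5.8,0,0,0],[0.05,0,5.8,0,0,0],[0.05,0,5.8,0,0,0],[0.05,0,5.8,0,0,0]]]}}

```text
time: 20.23
ee_pos: [0.5155, 0.0319, 0.1321]
eef_rot: [0.672, 0.74, 0.0, -0.0]
ft_force: [1.3, -0.1, -1.9]
width: 0.0292
grip_force: 40.0
```

```bash
sed -i 's/range(y-14,y2,2)/range(y-12,y2,3)/' look.py; python3 look.py 17
python3 - <<'E'
from h import *
import pickle
p,s=pickle.load(open("w17.pkl","rb"));g=cv2.cvtColor(cv2.imread("pics/w17.png"),cv2.COLOR_BGR2GRAY)
print("c323 from 175",g[175:255,323].tolist())
tx=np.array([-.0976,.9952,0]);b=s["ee_pos"]-[0,0,.0594]
for z,rad in((b[2],.015),(.056,.015),(.02,.025)): print(proj(p,np.array([b[0],b[1],z])+rad*tx).round(1))
E
```

```text
20.2333 [0.51545565 0.03192935 0.13205001] [ 6.723e-01  7.403e-01  2.000e-04 -1.000e-04] 0.0292384872959874 39.99959197349818 [ 1.3 -0.1 -1.9] res [-0.026 -0.099  0.003  0.    -0.    -0.002]
side tube bottom [314.4 259.4] tube top [314.2 217.2] spigot [314.9 265.1] [314.9 277.1]
wrist tube bottom [323.1 246.3] tube top [323.3 346.4] spigot [321.7 239.4] [321.8 226. ]
side rows from 245 cols from 298
247 [238, 237, 235, 234, 234, 233, 231, 231, 233, 238, 189, 127, 120, 126, 132, 136, 140, 142, 140, 137, 129, 131, 155, 165, 163, 163, 163, 162, 160, 161, 160, 162, 165, 167]
250 [238, 239, 240, 240, 240, 240, 240, 239, 240, 242, 193, 125, 120, 126, 131, 137, 140, 140, 140, 136, 130, 131, 156, 166, 164, 162, 163, 164, 163, 164, 162, 162, 162, 162]
253 [211, 211, 216, 217, 218, 218, 227, 230, 232, 235, 185, 127, 122, 127, 133, 138, 139, 140, 141, 136, 129, 131, 153, 165, 165, 165, 166, 167, 165, 165, 165, 165, 164, 162]
256 [216, 214, 200, 192, 192, 195, 198, 201, 199, 182, 149, 128, 124, 129, 133, 138, 140, 140, 139, 136, 128, 131, 155, 168, 166, 165, 164, 165, 164, 165, 162, 160, 162, 16
[... 935 characters left out ...]
133, 132, 132, 133, 185, 192, 146, 100, 97, 106, 107, 108, 107, 106, 106, 104]
277 [163, 160, 161, 161, 161, 163, 161, 162, 161, 162, 162, 160, 160, 161, 164, 163, 169, 192, 226, 228, 223, 214, 214, 173, 146, 123, 88, 83, 101, 107, 108, 108, 108, 108]
c323 from 175 [104, 104, 106, 104, 105, 105, 106, 104, 103, 105, 106, 106, 106, 106, 106, 103, 98, 90, 95, 167, 200, 202, 203, 205, 203, 203, 204, 203, 203, 202, 204, 210, 160, 117, 105, 104, 104, 106, 104, 103, 104, 103, 113, 169, 201, 201, 187, 137, 109, 105, 103, 103, 105, 103, 103, 100, 102, 102, 102, 103, 101, 102, 100, 103, 100, 101, 101, 101, 101, 102, 102, 100, 102, 100, 99, 98, 100, 99, 99, 99]
[323.1 224.1]
[323.1 217.9]
[323.1 193.9]
```

The TCP had been lagging in y. The wrist view now puts the boss at the TCP in tool x and the tube about 1.9 mm ahead, so I shift back and finish the descent.

Emit:
{"fn": "carry_out", "kwargs": {"steps": [[[-0.1,0,0,0,0,0],[-0.19,0,0,0,0,0],[-0.19,0,0.3,0,0,0],[-0.19,0,0.6,0,0,0],[-0.19,0,0.8,0,0,0],[-0.19,0,0.8,0,0,0],[-0.19,0,0.8,0,0,0],[-0.19,0,0.8,0,0,0],[-0.19,0,0.8,0,0,0],[-0.19,0,0.8,0,0,0]]]}}

```text
time: 21.17
ee_pos: [0.5153, 0.0299, 0.1236]
eef_rot: [0.672, 0.74, -0.0, -0.0]
ft_force: [0.9, 0.3, -2.5]
width: 0.0291
grip_force: 40.0
```

```bash
sed -i 's/range(y-12,y2,3)/range(y-13,y2,2)/' look.py; python3 look.py 18
python3 - <<'E'
from h import *
import pickle
p,s=pickle.load(open("w18.pkl","rb"));g=cv2.cvtColor(cv2.imread("pics/w18.png"),cv2.COLOR_BGR2GRAY)
print("c323 from 195",g[195:250,323].tolist())
for y in(210,216,222,224):print(y,g[y,284:364].tolist())
tx=np.array([-.0976,.9952,0]);b=s["ee_pos"]-[0,0,.0594]
for z,rad in((b[2],.015),(.056,.015),(.02,.025)): print(proj(p,np.array([b[0],b[1],z])+rad*tx).round(1))
E
```

```text
21.1667 [0.51531005 0.02993261 0.1236284 ] [ 6.723e-01  7.403e-01 -0.000e+00 -3.000e-04] 0.029062085673693245 39.99974102403216 [ 0.9  0.3 -2.5] res [ 0.168 -0.065 -0.001 -0.    -0.    -0.002]
side tube bottom [314.9 262. ] tube top [314.7 220. ] spigot [314.9 265.1] [314.9 277.1]
wrist tube bottom [323.2 246.3] tube top [323.2 346.4] spigot [322.2 240.2] [322.4 226.3]
side rows from 247 cols from 298
248 [240, 239, 239, 239, 238, 237, 235, 234, 233, 235, 217, 157, 121, 123, 126, 134, 136, 140, 140, 137, 131, 126, 151, 164, 164, 162, 163, 163, 163, 163, 161, 161, 160, 158]
250 [238, 240, 240, 240, 240, 240, 240, 239, 239, 241, 223, 159, 121, 122, 130, 134, 136, 139, 141, 138, 133, 127, 152, 164, 164, 163, 162, 163, 162, 163, 162, 161, 162, 162]
252 [214, 216, 224, 228, 228, 230, 236, 239, 239, 240, 224, 159, 121, 122, 130, 135, 138, 140, 141, 137, 132, 126, 154, 168, 166, 167, 166, 166, 165, 165, 162, 165, 162, 161]
254 [204, 202, 206, 211, 213, 215, 218, 219, 220, 221, 205, 153, 124, 124, 129, 135, 137, 140, 140, 137, 131, 126, 151, 164, 164, 162, 161, 163, 164, 164, 164, 164, 164, 
[... 3239 characters left out ...]
6, 125, 131, 128, 127, 127, 126, 123, 122, 118, 115, 114, 110, 112, 113, 116, 128, 174, 190, 194, 198, 201, 206, 206, 191, 167, 138, 131, 131, 135, 137, 143, 162, 182, 182, 181, 178, 177, 179, 191, 205, 208, 214, 216, 210, 166, 81, 61, 75, 103, 106, 106, 105, 107]
224 [71, 69, 65, 50, 46, 54, 77, 135, 150, 151, 151, 150, 154, 154, 158, 157, 154, 154, 153, 137, 116, 112, 112, 114, 130, 129, 131, 128, 124, 119, 115, 112, 111, 112, 111, 109, 107, 106, 105, 105, 105, 105, 105, 108, 113, 116, 131, 139, 152, 179, 196, 204, 202, 185, 157, 138, 137, 142, 152, 174, 182, 181, 182, 191, 195, 195, 200, 196, 201, 213, 209, 165, 73, 55, 71, 92, 106, 105, 106, 110]
[323.2 224.1]
[323.2 220.9]
[323.2 195.9]
```

Run:
```python
from h import *
import pickle
S=r.camera_params("side")
d=np.array([-.56,.829,0])  # horizontal, toward camera
d=np.array([-.5077,.7522,0])/np.hypot(.5077,.7522)
for k in(16,17,18):
    p,s=pickle.load(open(f"w{k}.pkl","rb"));g=cv2.cvtColor(cv2.imread(f"pics/s{k}.png"),cv2.COLOR_BGR2GRAY).astype(float)
    tx=np.array([-.0976,.9952,0]);b=s["ee_pos"]-[0,0,.0594]+.002*tx
    m=np.array([.5150,.0319,.056])
    print(k,"tube front edge pred",proj(S,b+.015*d)[1].round(2),"spigot rim near out/in, far in/out",[proj(S,m+q*d)[1].round(2) for q in(.015,.012,-.012,-.015)])
    y=int(proj(S,b)[1])-4
    print(" rows from",y,g[y:272,311:317].mean(1).round(0).tolist()[:34])
```

```text
16 tube front edge pred 242.08 spigot rim near out/in, far in/out [np.float64(267.79), np.float64(267.25), np.float64(262.97), np.float64(262.44)]
 rows from 235 [134.0, 135.0, 134.0, 134.0, 131.0, 144.0, 203.0, 213.0, 171.0, 162.0, 164.0, 163.0, 162.0, 163.0, 166.0, 166.0, 163.0, 163.0, 164.0, 164.0, 164.0, 166.0, 166.0, 163.0, 138.0, 97.0, 92.0, 142.0, 160.0, 138.0, 136.0, 159.0, 158.0, 130.0]
17 tube front edge pred 262.38 spigot rim near out/in, far in/out [np.float64(267.79), np.float64(267.25), np.float64(262.97), np.float64(262.44)]
 rows from 255 [137.0, 136.0, 137.0, 137.0, 138.0, 137.0, 122.0, 131.0, 146.0, 137.0, 137.0, 142.0, 139.0, 131.0, 132.0, 132.0, 132.0]
18 tube front edge pred 264.98 spigot rim near out/in, far in/out [np.float64(267.79), np.float64(267.25), np.float64(262.97), np.float64(262.44)]
 rows from 258 [135.0, 135.0, 135.0, 136.0, 137.0, 136.0, 124.0, 116.0, 129.0, 134.0, 131.0, 132.0, 132.0, 132.0]
```

The side picture suggests a gap 2–3 mm larger than kinematics gives. I'll aim between the two.

Emit:
{"fn": "carry_out", "kwargs": {"steps": [[[0,-0.02,0.2,0,0,0],[0,-0.02,0.4,0,0,0],[0,-0.02,0.4,0,0,0],[0,-0.02,0.4,0,0,0],[0,-0.02,0.4,0,0,0],[0,-0.02,0.4,0,0,0],[0,-0.02,0.4,0,0,0],[0,-0.02,0.4,0,0,0]]]}}

```text
time: 21.93
ee_pos: [0.5151, 0.0299, 0.1196]
eef_rot: [0.672, 0.74, -0.0, -0.0]
ft_force: [-0.1, 0.6, -2.7]
width: 0.0291
grip_force: 40.0
```

```bash
sed -i 's/^for yy.*//' look.py; python3 look.py 19
python3 - <<'E'
from h import *
import pickle
g=cv2.cvtColor(cv2.imread("pics/s19.png"),cv2.COLOR_BGR2GRAY).astype(float)
print("rows from 256",g[256:274,311:317].mean(1).round(0).tolist())
print("tube row avg",g[246:256,304:326].mean(0).round(0).tolist());print("spig row avg",g[268:272,304:326].mean(0).round(0).tolist())
p,s=pickle.load(open("w19.pkl","rb"));g=cv2.cvtColor(cv2.imread("pics/w19.png"),cv2.COLOR_BGR2GRAY)
print("c323 from 190",g[190:235,323].tolist())
tx=np.array([-.0976,.9952,0]);b=s["ee_pos"]-[0,0,.0594]
for z,rad in((b[2],.015),(.056,.015),(.02,.025)): print(proj(p,np.array([b[0],b[1],z])+rad*tx).round(1))
for y in(216,228,232,240,250): print(y,g[y,284:364].tolist())
E
```

```text
21.9333 [0.5150969  0.02988857 0.11961597] [ 6.723e-01  7.403e-01 -0.000e+00 -3.000e-04] 0.029135008171164982 39.999458160810434 [-0.1  0.6 -2.7] res [ 0.166 -0.04  -0.007 -0.001 -0.    -0.002]
side tube bottom [315.  263.4] tube top [314.8 221.5] spigot [314.9 265.1] [314.9 277.1]
wrist tube bottom [323.3 246.3] tube top [323.2 346.5] spigot [322.6 242. ] [322.7 227.7]
side rows from 249 cols from 299
rows from 256 [134.0, 135.0, 135.0, 136.0, 135.0, 136.0, 135.0, 136.0, 135.0, 126.0, 121.0, 128.0, 131.0, 132.0, 132.0, 132.0, 132.0, 130.0]
tube row avg [230.0, 231.0, 232.0, 233.0, 216.0, 156.0, 121.0, 122.0, 127.0, 134.0, 137.0, 139.0, 140.0, 137.0, 131.0, 127.0, 152.0, 165.0, 164.0, 164.0, 163.0, 163.0]
spig row avg [93.0, 94.0, 94.0, 93.0, 102.0, 126.0, 130.0, 126.0, 128.0, 131.0, 133.0, 136.0, 138.0, 140.0, 138.0, 136.0, 116.0, 106.0, 106.0, 107.0, 107.0, 107.0]
c323 from 190 [108, 109, 103, 95, 138, 194, 210, 209, 206, 208, 209, 209, 208, 208, 208, 209, 209, 200, 145, 112, 107, 107, 106, 107, 108, 105, 106, 104, 108, 132, 190, 201, 152, 113, 104, 106, 106, 105, 106, 106, 104, 10
[... 1301 characters left out ...]
 156, 156, 152, 136, 117, 116, 115, 116, 114, 115, 114, 115, 112, 111, 111, 111, 110, 109, 109, 108, 106, 108, 105, 105, 106, 103, 105, 101, 101, 104, 103, 103, 107, 108, 109, 110, 109, 112, 116, 119, 120, 124, 126, 130, 131, 134, 137, 154, 182, 199, 202, 202, 202, 199, 186, 113, 64, 46, 47, 60, 80, 94, 97, 95, 97, 97]
250 [106, 105, 104, 105, 108, 110, 110, 105, 108, 106, 99, 90, 73, 64, 73, 93, 112, 114, 112, 117, 115, 116, 114, 116, 114, 113, 110, 112, 108, 109, 106, 107, 104, 105, 104, 103, 103, 102, 101, 100, 101, 99, 102, 101, 100, 99, 96, 100, 101, 106, 110, 111, 114, 115, 119, 120, 123, 122, 128, 131, 133, 135, 140, 137, 91, 52, 50, 60, 78, 91, 95, 93, 94, 95, 96, 97, 96, 97, 97, 99]
```

Emit:
{"fn": "carry_out", "kwargs": {"steps": [[[0.03,0,-0.02,0,0,0],[0.03,0,-0.02,0,0,0],[0.03,0,-0.02,0,0,0],[0.03,0,-0.02,0,0,0],[0.03,0,-0.02,0,0,0],[0.03,0,-0.02,0,0,0],[0.03,0,-0.02,0,0,0],[0.03,0,-0.02,0,0,0]]]}}

```text
time: 22.7
ee_pos: [0.515, 0.0302, 0.1197]
eef_rot: [0.672, 0.74, -0.0, -0.0]
ft_force: [-0.8, 0.2, -1.5]
width: 0.0289
grip_force: 40.0
```

Run:
```python
from h import *
s=r.read_state();print(s["time"],s["ee_pos"],s["joint_vel"].round(4),s["ft_force"].round(1),s["grip_force"])
print(r.close_job())
```

```text
22.7 [0.51496897 0.03018311 0.11971297] [-0.0003 -0.0004  0.0009  0.0008  0.0001 -0.0011  0.0009] [-0.8  0.2 -1.5] 39.999465607145424
the job is handed in; nothing more can be done
None
```

The job is handed in at 22.7 s: the boss is seated in the pocket and released, and the tube is held still and upright over the spigot, centred to within about 1 mm, with a gap of about 4 mm by arm position and 7 mm by the side camera. No verdict came back.

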